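# Weigh out the walnuts

### The arm

A 6-joint arm with a two-finger parallel gripper is mounted at the origin on the work surface. World frame = base frame: x ahead of the robot, y to its left, z up, the work surface at z = 0. Lengths are in m, angles in rad, forces in N, time in s.
With the tool pointing down it reaches from about 0.25 to 0.775 m from the base axis. Payload 4 kg.
Tool frame: the origin (TCP) lies on the centre line of the jaws, within the pads' length; the fingertips stand 17 mm ahead of it and the grasp point (between the pads) lies 2 mm behind it; z points along the fingers, y is the line along which they close (so a half turn about z gives the same grasp; the last joint's range is limited). The gripper opens to 94 mm and grips with 3 to 60 N. Pads are 16 mm wide; open, the fingers measure 119 mm over their backs; the gripper's body (75 mm by 177 mm) begins 78 mm behind the grasp point.
Start: joints at [1.017, 0.087, 1.371, -0, 1.684, -0.103], TCP at [0.24, 0.495, 0.223] pointing down, gripper open.
Joint ranges: [-3.1, 3.1], [-0.76, 2.03], [0.27, 2.55], [-1.08, 4.22], [0.17, 2.65], [-2.57, 2.57]. Speed limits (rad/s): [2.79, 2.79, 3.14, 3.14, 3.14, 3.14].

### API

Orientations are given as [roll, pitch, yaw] about the fixed x, y, z axes, in that order (R = Rz(yaw) Ry(pitch) Rx(roll)).
In Python, from bench import robot gives the robot as it stands.
- The arm moves only by the tool servo_tool, never from a script. Its argument "plan" is a list of rows, each a list of 7 numbers: the shift along the tool's x, y, z normalised to -1 to 1, where 1 is 0.1 m, then the turn, a rotation vector about the tool's x, y, z normalised to -1 to 1, where 1 is pi/2 rad, then the finger opening in mm, from 0 to 94. In form: [[x, y, z, ax, ay, az, gripper], ...]. A call has 1 to 12 rows; each row is the pose to reach, as a shift and turn from the pose commanded when the call began, along the tool's axes at that moment; what a row does not reach only later rows make up. A row lasts 1/12 s, in which the tool goes at most 41.7 mm and 7.16 degrees, less where a joint would pass 70% of its speed; a pose out of reach is approached as far as the arm can. A call with a number of a shift or a turn outside -1 to 1 is refused whole. A call with a gripper value outside its range is refused whole. The fingers move at their own pace and stop on an object; the grip force is fixed at half the most. Time passes only in rows, so rows that repeat a pose let the fingers close. It gives the time, the measured TCP pose, the force, the opening and the grip force at its end, in the units of the state.
- robot.get_obs(): the state, without advancing time (a new reading comes with each control period).
- robot.snapshot(name): name is "side" or "top" or "wrist"; returns the picture (400x640x3 uint8, red, green, blue); there is no depth.
- robot.camera_params(name): a dict with "camera_matrix" (3x3 intrinsics, pixels), "distortion" ([k1, k2, p1, p2, k3] as OpenCV has them; the pictures are not rectified), "rvec" (rotation vector, rad) and "tvec" (3), from world to camera coordinates, as OpenCV has them; the wrist camera has in their place "tool_from_camera" (4x4, takes a point from camera to tool coordinates, whose origin is the TCP and whose axes are the flange's). Camera axes: x right, y down, z forward; pixel columns grow to the right and rows downward; lengths in m; the calibration is good to about 2 mm. A picture is of the moment at which its call begins: read the wrist's pose just before it. camera_params takes no time and is no camera call.
- robot.close_job(): hands the job in; it is judged then, once.
Trained networks look in the newest picture that a camera, given by its name, has taken for a name from the list of things; names that differ only in an ending like _2 or _b are one class to them, and where a whole thing is asked for, a point or a joint stands for the part that bears it (a point fixed in the world has none). Each returns a list of dicts, best first, with "conf" (0 to 1); they miss things now and then, are a little off and sometimes report something else, mostly with a low value. They report only what shows in the picture. A call takes as long as a camera call. They do not tell look-alikes from the thing itself.
- robot.find_in(thing, camera): "extent" ([centre column, centre row, width, height] in pixels, round what is visible of it).
The state is a dict: "time": time; "joint_positions": joint angles; "qvel": joint speeds; "joint_torque": joint torques, N m; "tool_pos": TCP position; "ee_rot": TCP orientation; "wrist_force": force on the tool from outside, world axes, zero at the start; "wrist_torque": the same for the moment, N m; "width": finger opening in m; "finger_force": force on a finger pad.
Only numpy, scipy, OpenCV 4.12 (cv2) and the standard library are available. Lean on these libraries where they do the work, as an engineer would, in place of code of your own. Each camera call takes 0.05 s, during which the arm holds its last target. There are 200 camera calls.

### The job

Weigh the loose walnuts on the worktop: with the empty steel scoop sitting on the kitchen scale, press the scale's zero key fully down, then put every walnut into the scoop and let go so that the scale can read. Carry the loaded scoop level by its handle, without losing a walnut, to the white bowl that already has a walnut in it (not the one with the lime), tip them all in there and set the empty scoop back flat in the middle of the scale. Leave the mug, the pepper mill and the nutcracker where they are.

Things in the scene. Friction and masses are not known exactly. Their poses are not given: they have to be found in the camera images.
- scale: flat grey kitchen scale, 20 mm high, fixed to the worktop, with a square glass weighing plate (180 mm along x, 160 mm along y) and beside it, at y = 80 to 125 mm, a strip with the display and a round white key; origin at the centre of the weighing plate, at worktop height; the key stands at x = +65, y = +105 mm in its frame
- zero_key (a joint): travel of the scale's zero key, m: 0 at rest, 0.004 fully down; it is pressed straight down from above, springs back, and takes about 2 N to start and 4.2 N to go fully down
- key_top (a point): centre of the zero key's top, 22 mm above the worktop; the key is round, 22 mm across
- scoop: steel scoop pan, loose, 110 to 185 g; starts on the scale, its x within 0.15 rad of the scale's x. Origin: centre of its underside, z up, x to the spout. Flat floor 3 mm thick; back wall at x = -85 mm, sides at y = +-70 mm from x = -85 to +55 mm, narrowing to +-58 mm at the open spout, x = +115 mm; walls 3 mm thick, tops 30 mm above the underside. A black handle behind it
- handle (a point): where to hold the scoop: a point on the middle of its handle, at x = -135, y = 0, z = +30 mm in the scoop's frame. The handle is a flat-sided bar along the scoop's x axis, from x = -85 to -200 mm, 16 mm thick (y) and 22 mm high (z from 19 to 41 mm)
- spout (a point): middle of the scoop's open front edge, on its floor, at x = +115, y = 0, z = +3 mm in the scoop's frame
- bowl_a: white ceramic bowl, fixed to the worktop, 176 mm across the rim, 62 mm high, its side flaring out from a narrower foot; origin at the centre of its underside. Identical to bowl_b; it holds either one walnut or one lime
- bowl_b: the second such bowl, same sizes
- bowl_walnut: a walnut of the same kind that lies in one of the two bowls from the start; origin at its centre. It marks the bowl to fill
- bowl_lime: a green lime, 45 mm across and 48 mm high, in the other bowl; origin at its centre
- nut1: a loose walnut in its shell, brown, 37 mm across and 32 mm high as it lies on its flat cheek (37 mm high on edge); origin at its centre; 14 g, can roll on its edge when knocked. Absent in some starts
- nut2: a loose walnut in its shell, brown, 37 mm across and 32 mm high as it lies on its flat cheek (37 mm high on edge); origin at its centre; 14 g, can roll on its edge when knocked. Absent in some starts
- nut3: a loose walnut in its shell, brown, 37 mm across and 32 mm high as it lies on its flat cheek (37 mm high on edge); origin at its centre; 14 g, can roll on its edge when knocked. Absent in some starts
- nut4: a loose walnut in its shell, brown, 37 mm across and 32 mm high as it lies on its flat cheek (37 mm high on edge); origin at its centre; 14 g, can roll on its edge when knocked. Absent in some starts
- nut5: a loose walnut in its shell, brown, 37 mm across and 32 mm high as it lies on its flat cheek (37 mm high on edge); origin at its centre; 14 g, can roll on its edge when knocked. Absent in some starts
- nut6: a loose walnut in its shell, brown, 37 mm across and 32 mm high as it lies on its flat cheek (37 mm high on edge); origin at its centre; 14 g, can roll on its edge when knocked. Absent in some starts
- nut7: a loose walnut in its shell, brown, 37 mm across and 32 mm high as it lies on its flat cheek (37 mm high on edge); origin at its centre; 14 g, can roll on its edge when knocked. Absent in some starts
- mug: blue mug, loose, 82 mm across and 95 mm high, with a handle; origin at the centre of its underside; leave it alone
- pepper_mill: wooden pepper mill, loose, 56 mm across and 146 mm high, upright; origin at the centre of its underside; leave it alone
- nutcracker: steel lever nutcracker, loose, lying flat, 160 x 50 x 12 mm, its x axis along its length; origin at the middle of its underside; leave it alone
There are look-alikes about, which are no part of the job. Leave any red look-alike of the nut3 alone.

How it is judged:
By the outcome, as a careful person would: the job done as asked, in the order asked, and still so for the second after the job is handed in, with the robot touching nothing.
Of nut1, nut2, nut3, nut4, nut5, nut6, nut7 only 5 to 7 are there at a start; the rules pass over those that are not, and their reading is None.
At some moment in a run one of nut1, nut2, nut3, nut4, nut5, nut6, nut7 may be knocked a few centimetres aside while the robot is not near it.
It also fails if it takes over 210 s, if anything falls off the work surface, if the arm or the gripper's body presses on something with over 40 N, if the wrist force passes 120 N, or if a joint passes its speed limit or range.

## Working session

There is one attempt and no reset: what is moved stays moved. The work goes in short steps, Python scripts to look and compute and a tool call to move; the robot and the scene stay as the last step left them, time stands still between calls to the robot, and variables do not carry over. Pictures are saved under pics/ and viewed, at most 14 in all, crops included, and the job is handed in when it is done.

Besides the shell and the picture viewer there is one more tool, called after ">>>" in YAML: its name, and indented under it one key for each argument. servo_tool: Moves the arm, as the interface text tells. Scaled input: -1 to 1 covers 0.1 m each way for a shift and pi/2 rad each way for a turn. Its arguments: {"type":"object","properties":{"plan":{"type":"array","items":{"type":"array","items":{"type":"number"}}}},"required":["plan"]}

```bash
mkdir -p pics; ls
cat > h.py <<'E'
import numpy as np, cv2
from bench import robot
from scipy.spatial.transform import Rotation as R
def toolpose():
    o=robot.get_obs(); T=np.eye(4); T[:3,:3]=R.from_euler('xyz',o['ee_rot']).as_matrix(); T[:3,3]=o['tool_pos']; return T
def snap(cam,name=None):
    T=toolpose(); im=robot.snapshot(cam)
    if name: cv2.imwrite('pics/'+name+'.png',im[:,:,::-1])
    return im,T
def ray(cam,uv,z,T=None):
    p=robot.camera_params(cam); K=np.array(p['camera_matrix']); d=np.array(p['distortion'])
    n=cv2.undistortPoints(np.array([[uv]],float),K,d)[0,0]; v=np.array([n[0],n[1],1.])
    if 'rvec' in p:
        Rm=cv2.Rodrigues(np.array(p['rvec'],float))[0]; t=np.array(p['tvec'],float).ravel(); c=-Rm.T@t; w=Rm.T@v
    else:
        M=T@np.array(p['tool_from_camera']); c=M[:3,3]; w=M[:3,:3]@v
    return c+w*(z-c[2])/w[2]
def proj(cam,X,T=None):
    p=robot.camera_params(cam); K=np.array(p['camera_matrix']); d=np.array(p['distortion'])
    if 'rvec' in p: rv,tv=np.array(p['rvec'],float),np.array(p['tvec'],float)
    else:
        M=np.linalg.inv(T@np.array(p['tool_from_camera'])); rv=cv2.Rodrigues(M[:3,:3])[0]; tv=M[:3,3]
    return cv2.projectPoints(np.array(X,float).reshape(-1,1,3),rv,tv,K,d)[0].reshape(-1,2)
def delta(pos,yaw=None,tilt=None):
    """shift (norm) & turn (norm) from current pose to tool pointing down with yaw"""
    T=toolpose(); s=T[:3,:3].T@(np.array(pos)-T[:3,3])/0.1
    r=np.zeros(3)
    if yaw is not None:
        r=(R.from_matrix(T[:3,:3]).inv()*R.from_euler('xyz',[np.pi,0,yaw])).as_rotvec()/(np.pi/2)
    return np.round(s,3),np.round(r,3)
E
python3 - <<'E'
from h import *
o=robot.get_obs(); print(o)
for c in('top','side'):
    im,_=snap(c,c+'0')
    for t,z in(('nut1',.016),('bowl_walnut',.03),('bowl_lime',.035),('bowl_a',.062),('scoop',.02),('handle',.03),('zero_key',.022),('scale',.02),('mug',.095),('pepper_mill',.146),('nutcracker',.006)):
        for r in robot.find_in(t,c):
            e=r['extent']; print(c,t,round(r['conf'],2),np.round(e),np.round(ray(c,e[:2],z),3))
E
```

```text
pics
{'time': 0.0, 'joint_positions': array([ 1.01689980e+00,  8.79496741e-02,  1.37224418e+00, -5.77018044e-06,
        1.68358148e+00, -1.03063384e-01]), 'qvel': array([ 0.00128792,  0.00084988, -0.00171649,  0.00227957,  0.00074172,
        0.00049061]), 'joint_torque': array([ 7.15681545e-04, -3.40180314e+01, -3.02427542e+01,  7.19314115e-02,
        3.30883171e-02, -1.92303301e-04]), 'tool_pos': array([0.23936374, 0.49461967, 0.22131215]), 'ee_rot': array([-3.13942096e+00, -2.18852210e-04,  2.69075863e+00]), 'wrist_force': array([-0.21433488, -0.34703965, -0.28397194]), 'wrist_torque': array([-0.03987885, -0.04921182,  0.04379867]), 'finger_force': 0.0, 'width': 0.09408209037644073}
top nut1 0.7 [186. 196.  13.  17.] [0.572 0.346 0.016]
top nut1 0.66 [329. 284.  19.  16.] [ 0.364 -0.012  0.016]
top nut1 0.64 [199. 275.  18.  17.] [0.38  0.304 0.016]
top nut1 0.64 [361. 293.  12.  17.] [ 0.342 -0.089  0.016]
top nut1 0.56 [356. 254.  14.  16.] [ 0.436 -0.075  0.016]
top nut1 0.54 [176. 246.  20.  20.] [0.447 0.364 0.016]
top nut1 0.44 [374. 180.  19.  15.] [ 0.621 -0.12   0.016]

[... 1426 characters left out ...]
  29.] [ 0.637 -0.348  0.062]
side scoop 0.88 [316. 214.  77.  51.] [0.568 0.081 0.02 ]
side handle 0.7 [313. 216.  83.  54.] [0.564 0.112 0.03 ]
side zero_key 0.25 [301. 180.  35.  14.] [ 0.714 -0.095  0.022]
side scale 0.61 [314. 218.  85.  46.] [0.564 0.105 0.02 ]
side scale 0.58 [315. 212.  80.  58.] [0.576 0.075 0.02 ]
side scale 0.45 [419. 159.   5.  11.] [ 0.369 -0.465  0.02 ]
side mug 0.96 [247. 226.  37.  42.] [0.659 0.316 0.095]
side pepper_mill 0.65 [264. 187.  15.  45.] [0.682 0.189 0.146]
side pepper_mill 0.57 [270. 267.  18.  14.] [0.479 0.484 0.146]
side pepper_mill 0.42 [303. 179.  37.  12.] [0.6   0.102 0.146]
side nutcracker 0.55 [304. 180.  37.  13.] [ 0.722 -0.13   0.006]
```

```bash
cd pics; python3 -c "
import cv2
a=cv2.imread('top0.png');cv2.imwrite('topL.png',cv2.resize(a,(800,500)))"
```

```text
(no output)
```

View pics/topL.png

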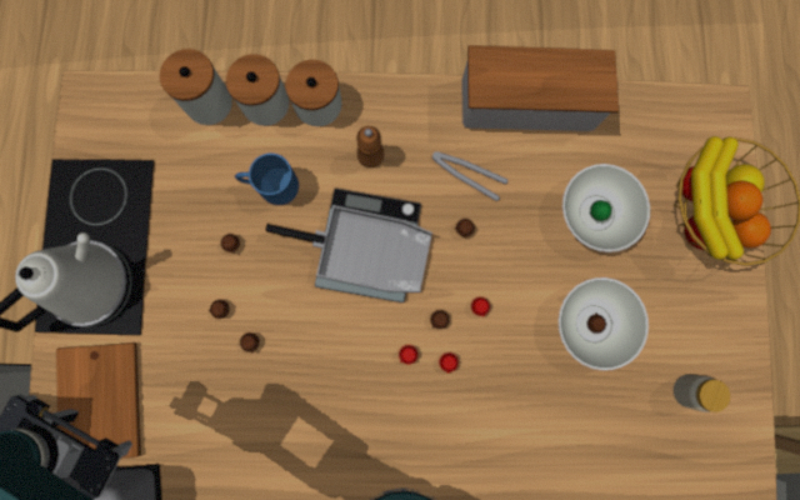

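View pics/side0.png

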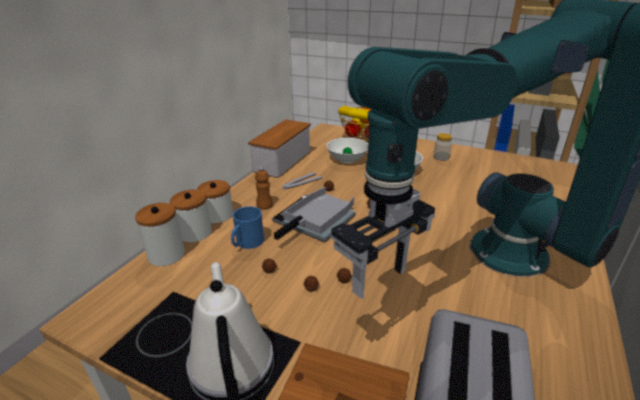

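Top image (800×500 view): the brown loose walnuts are at (230,243), (219,309), (249,342), (440,319) and (465,228). The red look-alikes at (409,354), (449,362) and (481,306) stay put. The bowl with the walnut is the lower one at (603,323); the lime bowl is above it at (606,208). I'll refine these positions from colour and confirm them in one crop.

```bash
cat >> h.py <<'E'
def nuts(im,cam='top',T=None,zn=.016):
    hsv=cv2.cvtColor(im,cv2.COLOR_RGB2HSV); h,s,v=[hsv[...,i].astype(int) for i in range(3)]
    m=((v<95)&(s>90)&(h<14)).astype(np.uint8); n,_,st,c=cv2.connectedComponentsWithStats(m)
    out=[]
    for i in range(1,n):
        a,w,hh=st[i,4],st[i,2],st[i,3]
        if 60<a<500 and max(w,hh)<28: 
            p=ray(cam,c[i],zn,T)
            out.append((np.round(c[i],1),a,np.round(p,3),np.median(im[_==i],0)))
    return out
E
python3 - <<'E'
from h import *
im=cv2.imread('pics/top0.png')[:,:,::-1].copy()
for n in nuts(im): print(*n)
# key: white blob near (326,167); mill base/top, mug, bowls
for nm,uv,z in (('key',(326.5,167.5),.022),('mill top',(295,105),.146),('handle tip',(213.5,182),.04),('handle root',(257,192),.04)):
    print(nm,ray('top',uv,z).round(3))
c=im[85:305,130:430]; cv2.imwrite('pics/crop1.png',cv2.resize(c[:,:,::-1],None,fx=2.6,fy=2.6,interpolation=cv2.INTER_CUBIC))
print(robot.camera_params('wrist'))
E
```

```text
[550.1 153.5] 70 [ 0.699 -0.579  0.016] [73.  16.5  8. ]
[556.  182.4] 67 [ 0.623 -0.59   0.016] [75. 21.  7.]
[372. 182.] 154 [ 0.615 -0.115  0.016] [68.  39.5 25. ]
[552.4 191.5] 99 [ 0.599 -0.579  0.016] [71. 29. 14.]
[183.8 194.2] 158 [0.577 0.352 0.016] [72. 41. 25.]
[175.5 246.8] 166 [0.446 0.365 0.016] [71. 41. 26.]
[351.6 255.2] 165 [ 0.433 -0.065  0.016] [70. 40. 25.]
[477.  258.5] 133 [ 0.428 -0.376  0.016] [70. 40. 24.]
[199.3 273.6] 163 [0.383 0.304 0.016] [74. 42. 25.]
key [ 0.649 -0.001  0.022]
mill top [0.765 0.076 0.146]
handle tip [0.604 0.274 0.04 ]
handle root [0.581 0.167 0.04 ]
{'camera_matrix': array([[360.25525964,   0.        , 319.16003592],
       [  0.        , 360.25525964, 205.31363982],
       [  0.        ,   0.        ,   1.        ]]), 'distortion': array([-0.02090255,  0.        ,  0.        ,  0.        ,  0.        ]), 'tool_from_camera': array([[ 3.30559596e-04, -9.68772581e-01, -2.47950755e-01,
         7.14903637e-02],
       [ 9.99999617e-01,  1.19183835e-04,  8.67500637e-04,
         6.74290384e-04],
       [-8.10859109e-04, -2.47950946e-01,  9.68772249e-01,
        -1.61721440e-01],
       [ 0.00000000e+00,  0.00000000e+00,  0.00000000e+00,
         1.00000000e+00]])}
```

View pics/crop1.png

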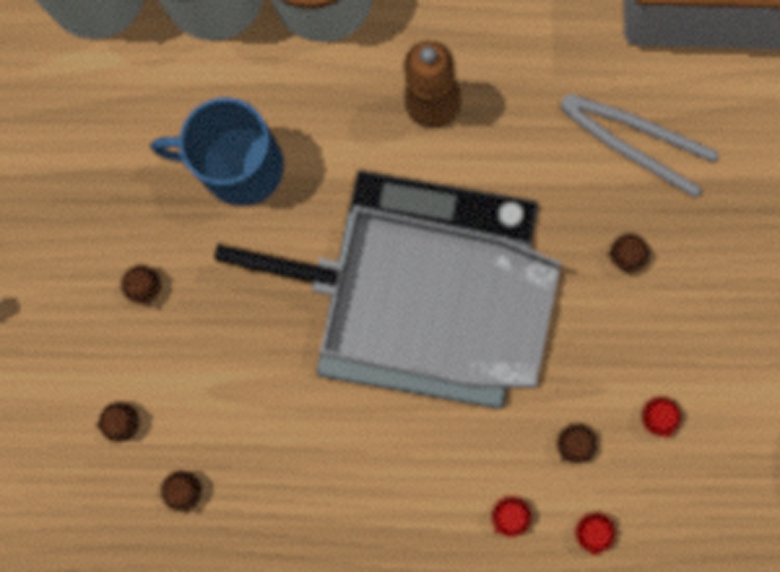

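The crop confirms five dark-brown walnuts and three red fakes. The scoop sits on the scale with its handle pointing to +y. Next I move over the scale for a closer look.

>>> servo_tool:
  plan:
    - [-0.49,-0.32,0,0,0,-0.144,94]
    - [-0.98,-0.64,0,0,0,-0.287,94]
    - [-0.98,-0.64,0,0,0,-0.287,94]
    - [-0.98,-0.64,0,0,0,-0.287,94]

```text
time: 1.53
tool_pos: [0.3024, 0.3909, 0.2228]
ee_rot: [-3.139, 0.002, -3.141]
wrist_force: [-0.3, 0.1, -0.8]
width: 0.0941
finger_force: 0.0
```

>>> servo_tool:
  plan:
    - [-1,-1,0,0,0,0,94]
    - [-1,-1,0,0,0,0,94]
    - [-1,-1,0,0,0,0,94]
    - [-1,-1,0,0,0,0,40]

```text
time: 1.87
tool_pos: [0.4027, 0.2915, 0.2226]
ee_rot: [-3.14, 0.002, 3.138]
wrist_force: [0.1, -0.0, -0.5]
width: 0.0903
finger_force: 0.0
```

>>> servo_tool:
  plan:
    - [-1,-1,0,0,0,0,40]
    - [-1,-1,0,0,0,0,40]
    - [-1,-1,0,0,0,0,40]
    - [-1,-1,0,0,0,0,40]

```text
time: 2.2
tool_pos: [0.5028, 0.191, 0.2222]
ee_rot: [-3.14, 0.001, 3.137]
wrist_force: [-0.7, 0.3, -0.5]
width: 0.0641
finger_force: 0.0
```

>>> servo_tool:
  plan:
    - [-1,-1,0,0,0,0,40]
    - [-1,-1,0,0,0,0,40]
    - [-1,-1,0,0,0,0,40]
    - [-1,-1,0,0,0,0,40]
    - [-1,-1,0,0,0,0,40]

```text
time: 2.62
tool_pos: [0.6021, 0.0912, 0.2212]
ee_rot: [-3.14, -0.001, 3.137]
wrist_force: [-0.1, 0.9, -0.4]
width: 0.0399
finger_force: 0.0
```

Run:
```python
from h import *
im,T=snap('wrist','w1'); t,_=snap('top','t1')
for n in nuts(t): print(*n)
hsv=cv2.cvtColor(im,cv2.COLOR_RGB2HSV)
m=((hsv[...,2]>175)&(hsv[...,1]<45)).astype(np.uint8); n,l,st,c=cv2.connectedComponentsWithStats(m)
for i in range(1,n):
    if st[i,4]>60: print('white',st[i],c[i].round(1),ray('wrist',c[i],.022,T).round(4))
g={'scoop':(.562,.078,-1.78),'scale':(.556,.080,-1.736)}
def pts(k,P):
    x,y,a=g[k]; r=R.from_euler('z',a); return r.apply(P)+[x,y,.02 if k=='scoop' else 0]
ov=im[:,:,::-1].copy()
sc=[[-.085,.07,.03],[.055,.07,.03],[.115,.058,.03],[.115,-.058,.03],[.055,-.07,.03],[-.085,-.07,.03]]
cv2.polylines(ov,[proj('wrist',pts('scoop',sc),T).astype(int).reshape(-1,1,2)],True,(0,255,0),1)
hd=[[-.085,.008,.041],[-.2,.008,.041],[-.2,-.008,.041],[-.085,-.008,.041]]
cv2.polylines(ov,[proj('wrist',pts('scoop',hd),T).astype(int).reshape(-1,1,2)],True,(0,255,0),1)
s=[[-.09,-.08,.02],[.09,-.08,.02],[.09,.125,.02],[-.09,.125,.02]]
cv2.polylines(ov,[proj('wrist',pts('scale',s),T).astype(int).reshape(-1,1,2)],True,(0,0,255),1)
cv2.imwrite('pics/w1o.png',ov)
```

```text
[555.4 181.3] 62 [ 0.626 -0.589  0.016] [83.  20.   9.5]
[371.9 182. ] 143 [ 0.615 -0.115  0.016] [54. 31. 19.]
[552.4 191.5] 78 [ 0.599 -0.579  0.016] [79.  28.  14.5]
[184.3 194.3] 125 [0.576 0.351 0.016] [77. 45. 29.]
[175.9 246.5] 128 [0.447 0.364 0.016] [72.  43.5 26. ]
[351.6 255.2] 156 [ 0.433 -0.065  0.016] [62. 37. 24.]
[476.9 258.6] 134 [ 0.428 -0.375  0.016] [79.  47.  29.5]
[199.3 273.3] 153 [0.383 0.304 0.016] [78. 45. 28.]
[ 50.1 349.7] 98 [0.19  0.662 0.016] [91. 57. 32.]
white [187  59 226  92 814] [332.   81.3] [0.5013 0.1045 0.022 ]
white [  188    67   201   151 19335] [293.6 130.8] [0.5475 0.0669 0.022 ]
white [397 153  23  10 136] [407.8 157.7] [0.5744 0.1808 0.022 ]
white [374 177  40  60 249] [392.5 194.5] [0.6121 0.1671 0.022 ]
white [224 221  20  19 295] [233.9 230.3] [0.65   0.0017 0.022 ]
white [ 77 252  60  31 169] [107.9 268.1] [ 0.6929 -0.1392  0.022 ]
white [ 67 281  50  20 117] [ 93.7 291.7] [ 0.7213 -0.1598  0.022 ]
```

View pics/w1o.png

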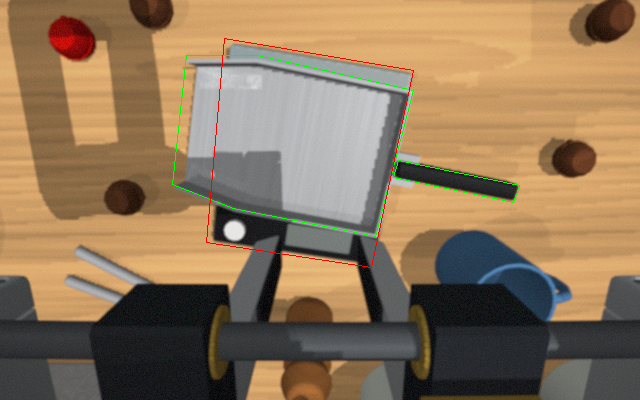

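The key is at pixel (234,230), which gives (0.650, 0.002). The overlay confirms the scoop pose, about (0.562, 0.078) with yaw −1.78. I'll press the key with the +y finger.

>>> servo_tool:
  plan:
    - [-0.48,-1,0.5,0,0,0,40]
    - [-0.48,-1,0.5,0,0,0,40]
    - [-0.48,-1,0.5,0,0,0,40]
    - [-0.48,-1,0.5,0,0,0,40]

```text
time: 3.05
tool_pos: [0.647, -0.0089, 0.1678]
ee_rot: [-3.14, -0.006, 3.138]
wrist_force: [-1.0, 1.1, -1.0]
width: 0.0402
finger_force: 0.0
```

>>> servo_tool:
  plan:
    - [0,-0.15,0.5,0,0,0,40]
    - [0,-0.15,1,0,0,0,40]
    - [0,-0.15,1.0,0,0,0,40]
    - [0,-0.15,1.0,0,0,0,40]
    - [0,-0.15,1.0,0,0,0,40]

```text
time: 3.47
tool_pos: [0.6468, -0.0183, 0.0721]
ee_rot: [3.141, -0.002, -3.14]
wrist_force: [0.3, 0.5, 1.4]
width: 0.0397
finger_force: 0.0
```

>>> servo_tool:
  plan:
    - [0,0,0.2,0,0,0,40]
    - [0,0,0.25,0,0,0,40]
    - [0,0,0.28,0,0,0,40]
    - [0,0,0.3,0,0,0,40]
    - [0,0,0.3,0,0,0,40]

```text
time: 3.88
tool_pos: [0.6486, -0.0199, 0.0438]
ee_rot: [-3.142, 0.002, -3.141]
wrist_force: [-0.4, 0.4, 0.0]
width: 0.0402
finger_force: 0.0
```

>>> servo_tool:
  plan:
    - [-0.01,-0.03,0.0,0,0,0,40]
    - [-0.01,-0.03,0.04,0,0,0,40]
    - [-0.01,-0.03,0.06,0,0,0,40]
    - [-0.01,-0.03,0.06,0,0,0,40]

```text
time: 4.22
tool_pos: [0.65, -0.0237, 0.0372]
ee_rot: [-3.141, 0.003, 3.141]
wrist_force: [0.9, -1.3, 3.5]
width: 0.0401
finger_force: 1.5
```

>>> servo_tool:
  plan:
    - [0,0,0.02,0,0,0,40]
    - [0,0,0.03,0,0,0,40]
    - [0,0,0.03,0,0,0,40]
    - [0,0,0.03,0,0,0,40]

```text
time: 4.55
tool_pos: [0.6501, -0.0237, 0.0353]
ee_rot: [-3.141, 0.003, 3.141]
wrist_force: [-0.0, -1.0, 6.6]
width: 0.0401
finger_force: 3.1
```

>>> servo_tool:
  plan:
    - [0,0,0.03,0,0,0,40]
    - [0,0,0.04,0,0,0,40]
    - [0,0,0.04,0,0,0,40]
    - [0,0,0.04,0,0,0,40]
    - [0,0,0.04,0,0,0,40]

```text
time: 4.97
tool_pos: [0.6503, -0.0237, 0.035]
ee_rot: [-3.141, 0.004, -3.141]
wrist_force: [-5.1, -0.6, 18.5]
width: 0.0404
finger_force: 9.1
```

The key bottomed out: the tip is at 18 mm and the contact went stiff at 18 N. Now to nut A at (0.615, −0.115).

>>> servo_tool:
  plan:
    - [0,0,-0.4,0,0,0,40]
    - [0,0,-0.8,0,0,0,70]
    - [0,0,-1,0,0,0,70]
    - [0.35,-0.5,-1,0,0,0,70]
    - [0.35,-0.9,-1,0,0,0,70]
    - [0.35,-0.9,-1,0,0,0,70]

```text
time: 5.47
tool_pos: [0.6122, -0.1167, 0.1295]
ee_rot: [-3.139, -0.001, 3.139]
wrist_force: [0.1, -0.6, 0.1]
width: 0.0685
finger_force: 0.0
```

>>> servo_tool:
  plan:
    - [0,0,0.3,0,0,0,70]
    - [0,0,0.6,0,0,0,70]
    - [0,0,0.8,0,0,0,70]
    - [0,0,0.8,0,0,0,70]
    - [0,0,0.8,0,0,0,70]

```text
time: 5.88
tool_pos: [0.6125, -0.1126, 0.0473]
ee_rot: [3.14, -0.005, 3.141]
wrist_force: [0.6, -0.2, 0.2]
width: 0.0696
finger_force: 0.0
```

>>> servo_tool:
  plan:
    - [-0.02,0,0.15,0,0,0,70]
    - [-0.02,0,0.25,0,0,0,70]
    - [-0.02,0,0.25,0,0,0,70]
    - [-0.02,0,0.25,0,0,0,25]
    - [-0.02,0,0.25,0,0,0,25]
    - [-0.02,0,0.25,0,0,0,25]
    - [-0.02,0,0.25,0,0,0,25]
    - [-0.02,0,0.25,0,0,0,25]
    - [-0.02,0,-0.5,0,0,0,25]
    - [-0.02,0,-0.8,0,0,0,25]
    - [-0.02,0,-0.8,0,0,0,25]

```text
time: 6.8
tool_pos: [0.6177, -0.1137, 0.1349]
ee_rot: [-3.14, 0.007, -3.142]
wrist_force: [1.8, -0.2, 1.7]
width: 0.0251
finger_force: 0.0
```

Run:
```python
from h import *
im,T=snap('wrist','w2'); t,_=snap('top','t2')
for n in nuts(t): print(*n[:3])
print(T[:3,3])
for r in robot.find_in('nut1','wrist'): print(r['conf'],r['extent'],ray('wrist',r['extent'][:2],.016,T).round(4))
```

```text
[373.1 184.3] 94 [ 0.609 -0.118  0.016]
[552.1 191.3] 72 [ 0.6   -0.578  0.016]
[184.5 194.4] 122 [0.576 0.35  0.016]
[176.1 246.8] 117 [0.446 0.364 0.016]
[476.8 258.7] 128 [ 0.428 -0.375  0.016]
[199.9 273.3] 128 [0.383 0.302 0.016]
[ 0.61772356 -0.11373523  0.13487726]
0.91 [275.8, 6.7, 44.6, 13.3] [ 0.4741 -0.1439  0.016 ]
0.65 [8.7, 248.5, 17.4, 46.2] [ 0.6571 -0.3756  0.016 ]
```

View pics/w2.png

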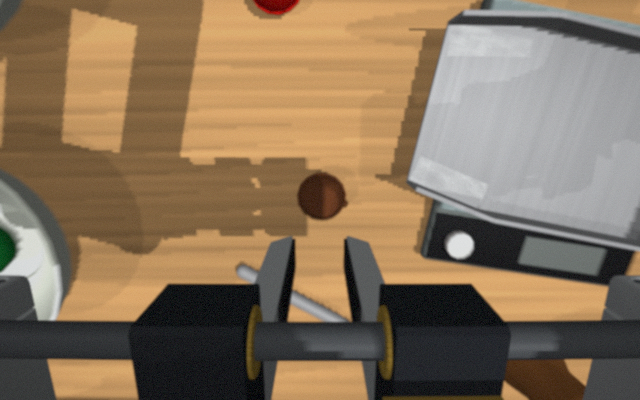

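The grip squeezed the nut out. It's now at (321,196) in the wrist view, between the jaws in y but off in x. I'll measure it with the wrist camera and check for an offset.

```bash
cat >> h.py <<'E'
def wnuts(im,T,zn=.016):
    hsv=cv2.cvtColor(im,cv2.COLOR_RGB2HSV); h,s,v=[hsv[...,i].astype(int) for i in range(3)]
    m=((v<110)&(s>110)&(h<14)).astype(np.uint8); m[280:]=0
    m=cv2.morphologyEx(m,cv2.MORPH_OPEN,np.ones((7,7))); n,l,st,c=cv2.connectedComponentsWithStats(m)
    out=[]
    for i in range(1,n):
        if st[i,4]>300:
            (cx,cy),r=cv2.minEnclosingCircle(cv2.findContours((l==i).astype(np.uint8),0,2)[0][0])
            out.append((np.round([cx,cy,r]),ray('wrist',(cx,cy),zn,T).round(4),np.median(im[l==i],0)))
    return out
E
python3 - <<'E'
from h import *
im=cv2.imread('pics/w2.png')[:,:,::-1].copy(); T=toolpose()
for n in wnuts(im,T): print(*n)
im1=cv2.imread('pics/w1.png')[:,:,::-1].copy(); T1=np.eye(4);T1[:3,:3]=R.from_euler('xyz',[-3.14,-.001,3.137]).as_matrix();T1[:3,3]=[.6021,.0912,.2212]
for n in wnuts(im1,T1): print(*n)
print(proj('wrist',[T[:3,3]+T[:3,2]*.017],T))
E
```

```text
[322. 190.  15.] [ 0.6067 -0.1106  0.016 ] [66. 39. 24.]
[332. 202.  18.] [ 0.6157 -0.103   0.016 ] [86. 50. 30.]
[158.   7.  13.] [ 0.4336 -0.0574  0.016 ] [75.  43.5 27. ]
[620.  17.  16.] [0.4419 0.3767 0.016 ] [96. 55. 32.]
[[318.00923296 251.79698643]]
```

>>> servo_tool:
  plan:
    - [0.07,0.03,0,0,0,0,60]
    - [0.07,0.03,0.3,0,0,0,60]
    - [0.07,0.03,0.6,0,0,0,60]
    - [0.07,0.03,0.9,0,0,0,60]
    - [0.07,0.03,0.9,0,0,0,60]
    - [0.07,0.03,0.9,0,0,0,60]

```text
time: 7.45
tool_pos: [0.6055, -0.1092, 0.0353]
ee_rot: [3.139, -0.009, -3.142]
wrist_force: [0.1, -0.7, 0.7]
width: 0.0594
finger_force: 0.0
```

>>> servo_tool:
  plan:
    - [0,0,0.2,0,0,0,60]
    - [0,0,0.25,0,0,0,60]
    - [0,0,0.25,0,0,0,25]
    - [0,0,0.25,0,0,0,25]
    - [0,0,0.25,0,0,0,25]
    - [0,0,0.25,0,0,0,25]
    - [0,0,0.25,0,0,0,25]
    - [0,0,0.25,0,0,0,25]
    - [0,0,0.25,0,0,0,25]

```text
time: 8.2
tool_pos: [0.6107, -0.1103, 0.0173]
ee_rot: [-3.141, 0.004, -3.141]
wrist_force: [0.6, 0.9, 5.4]
width: 0.0356
finger_force: 30.8
```

>>> servo_tool:
  plan:
    - [0,0,-0.4,0,0,0,25]
    - [0,0.1,-0.8,0,0,0,25]
    - [0,0.45,-0.85,0,0,0,25]
    - [0,0.8,-0.85,0,0,0,25]
    - [0,1,-0.85,0,0,0,25]

```text
time: 8.62
tool_pos: [0.6097, -0.0077, 0.1019]
ee_rot: [3.141, 0.004, -3.141]
wrist_force: [0.1, 0.2, -0.8]
width: 0.0357
finger_force: 30.0
```

>>> servo_tool:
  plan:
    - [0,0.4,0,0,0,0,25]
    - [0,0.8,0,0,0,0,25]
    - [0,1,0,0,0,0,25]
    - [0,1,0,0,0,0,25]

```text
time: 8.95
tool_pos: [0.6085, 0.0943, 0.0999]
ee_rot: [3.14, 0.0, -3.136]
wrist_force: [0.4, -0.0, -0.5]
width: 0.0358
finger_force: 30.0
```

>>> servo_tool:
  plan:
    - [0,0.12,0,0,0,0,25]
    - [0,0.12,0.2,0,0,0,25]
    - [0,0.12,0.4,0,0,0,25]
    - [0,0.12,0.5,0,0,0,25]
    - [0,0.12,0.56,0,0,0,25]
    - [0,0.12,0.58,0,0,0,25]
    - [0,0.12,0.58,0,0,0,25]

```text
time: 9.53
tool_pos: [0.6091, 0.1012, 0.0415]
ee_rot: [-3.142, -0.0, 3.141]
wrist_force: [0.1, -0.6, 0.9]
width: 0.0357
finger_force: 30.0
```

>>> servo_tool:
  plan:
    - [0,0,0,0,0,0,50]
    - [0,0,0,0,0,0,50]
    - [0,0,0,0,0,0,50]
    - [0,0,-0.1,0,0,0,50]
    - [0,0,-0.4,0,0,0,50]
    - [0,0,-0.7,0,0,0,60]
    - [0.4,-0.3,-0.8,0,0,0,60]
    - [0.7,-0.6,-0.8,0,0,0,60]
    - [1,-0.9,-0.8,0,0,0,60]
    - [1,-0.9,-0.8,0,0,0,60]

```text
time: 10.37
tool_pos: [0.5058, 0.0092, 0.1227]
ee_rot: [-3.14, -0.001, 3.139]
wrist_force: [0.9, -0.0, 0.1]
width: 0.0597
finger_force: 0.0
```

>>> servo_tool:
  plan:
    - [0.3,-0.3,0,0,0,0,60]
    - [0.6,-0.6,0,0,0,0,60]
    - [0.76,-0.76,0,0,0,0,60]
    - [0.76,-0.76,0,0,0,0,60]
    - [0.76,-0.76,0,0,0,0,60]

```text
time: 10.78
tool_pos: [0.4333, -0.0647, 0.1227]
ee_rot: [3.142, 0.003, 3.139]
wrist_force: [0.7, 0.2, 0.0]
width: 0.0601
finger_force: 0.0
```

```bash
sed -i 's/(v<110)&(s>110)/(v<130)\&(s>90)/; s/m\[280:\]=0/m[235:]=0; m=cv2.morphologyEx(m,cv2.MORPH_CLOSE,np.ones((9,9)))/' h.py
cat > look.py <<'E'
from h import *
import sys
n=sys.argv[1]
im,T=snap('wrist','w'+n); t,_=snap('top','t'+n)
print(T[:3,3].round(4))
for x in nuts(t): print('top',*x[:3])
for x in wnuts(im,T): print('wrist',*x)
E
python3 look.py 3
```

```text
[ 0.4333 -0.0647  0.1227]
top [296.7 122.9] 200 [0.764 0.076 0.016]
top [550.5 153.9] 63 [ 0.698 -0.58   0.016]
top [556.  182.6] 75 [ 0.623 -0.59   0.016]
top [284.4 181.1] 152 [0.614 0.103 0.016]
top [552.4 191.5] 95 [ 0.599 -0.579  0.016]
top [183.8 194.1] 152 [0.577 0.352 0.016]
top [175.3 246.8] 161 [0.446 0.366 0.016]
top [477.  258.5] 135 [ 0.428 -0.375  0.016]
top [199.1 273.5] 162 [0.383 0.304 0.016]
wrist [392. 118.  24.] [ 0.3656 -0.0111  0.016 ] [106.  11.  10.]
wrist [319. 206.  25.] [ 0.4319 -0.064   0.016 ] [63. 37. 22.]
wrist [218. 230.  22.] [ 0.4514 -0.143   0.016 ] [108.  12.   9.]
```

View pics/w3.png

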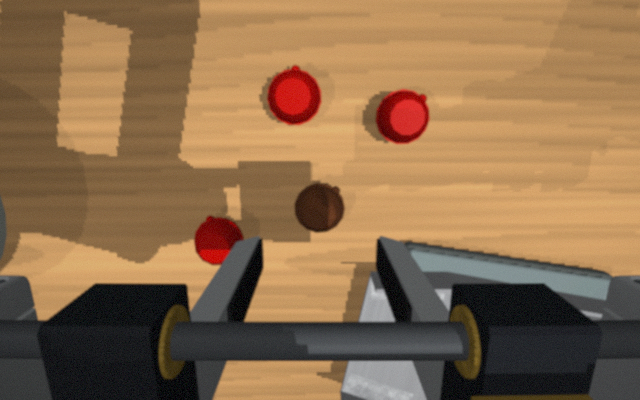

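The brown nut is at (319,206), centred between the jaws. The red ones at (218,240), (294,96) and (402,116) are clear of the fingers. Descending to grip.

>>> servo_tool:
  plan:
    - [0.01,0,0.3,0,0,0,60]
    - [0.01,0,0.6,0,0,0,60]
    - [0.01,0,0.85,0,0,0,60]
    - [0.01,0,1.0,0,0,0,60]
    - [0.01,0,1.0,0,0,0,60]
    - [0.01,0,1.0,0,0,0,25]
    - [0.01,0,1.0,0,0,0,25]
    - [0.01,0,1.0,0,0,0,25]
    - [0.01,0,1.0,0,0,0,25]
    - [0.01,0,1.0,0,0,0,25]
    - [0.01,0,1.0,0,0,0,25]

```text
time: 11.8
tool_pos: [0.4328, -0.0642, 0.0223]
ee_rot: [3.141, 0.002, 3.142]
wrist_force: [0.5, 0.4, 2.4]
width: 0.0359
finger_force: 30.0
```

>>> servo_tool:
  plan:
    - [0,0,-0.4,0,0,0,25]
    - [0,0,-0.8,0,0,0,25]
    - [-0.2,0.3,-0.85,0,0,0,25]
    - [-0.4,0.6,-0.85,0,0,0,25]
    - [-0.6,0.9,-0.85,0,0,0,25]
    - [-0.7,1,-0.85,0,0,0,25]

```text
time: 12.3
tool_pos: [0.5036, 0.0388, 0.1072]
ee_rot: [3.14, 0.002, -3.139]
wrist_force: [-0.2, -1.3, -0.0]
width: 0.0356
finger_force: 30.0
```

>>> servo_tool:
  plan:
    - [-0.3,0.3,0,0,0,0,25]
    - [-0.6,0.6,0,0,0,0,25]
    - [-0.67,0.75,0,0,0,0,25]
    - [-0.67,0.75,0,0,0,0,25]
    - [-0.67,0.75,0.3,0,0,0,25]
    - [-0.67,0.75,0.5,0,0,0,25]
    - [-0.67,0.75,0.58,0,0,0,25]
    - [-0.67,0.75,0.59,0,0,0,25]
    - [-0.67,0.75,0.59,0,0,0,25]

```text
time: 13.05
tool_pos: [0.5685, 0.1098, 0.0475]
ee_rot: [-3.141, -0.001, 3.141]
wrist_force: [-0.1, -0.2, 0.0]
width: 0.036
finger_force: 30.0
```

>>> servo_tool:
  plan:
    - [0,0,0,0,0,0,50]
    - [0,0,0,0,0,0,50]
    - [0,0,0,0,0,0,50]
    - [0,0,-0.1,0,0,0,50]
    - [0,0,-0.4,0,0,0,50]
    - [0,0,-0.75,0,0,0,60]
    - [0,0.4,-0.8,0,0,0,60]
    - [0,0.8,-0.8,0,0,0,60]
    - [-0.05,1,-0.8,0,0,0,60]

```text
time: 13.8
tool_pos: [0.5743, 0.2144, 0.1309]
ee_rot: [3.138, 0.004, -3.14]
wrist_force: [-0.2, 0.3, 0.4]
width: 0.06
finger_force: 0.0
```

>>> servo_tool:
  plan:
    - [0,0.4,0,0,0,0,60]
    - [0,0.8,0,0,0,0,60]
    - [0,1,0,0,0,0,60]

```text
time: 14.05
tool_pos: [0.5735, 0.3151, 0.1288]
ee_rot: [3.139, 0.001, -3.139]
wrist_force: [-0.9, -0.6, -0.6]
width: 0.0601
finger_force: 0.0
```

>>> servo_tool:
  plan:
    - [0,0.4,0,0,0,0,60]
    - [0,0.42,0,0,0,0,60]
    - [0,0.42,0,0,0,0,60]
    - [0,0.42,0,0,0,0,60]

```text
time: 14.38
tool_pos: [0.574, 0.3526, 0.1281]
ee_rot: [-3.141, 0.001, -3.141]
wrist_force: [-0.1, -1.0, 0.7]
width: 0.06
finger_force: 0.0
```

```bash
python3 look.py 4
```

```text
[0.574  0.3526 0.1281]
top [297.4 123.3] 193 [0.763 0.074 0.016]
top [555.3 181. ] 61 [ 0.627 -0.588  0.016]
top [284.5 181.3] 145 [0.613 0.103 0.016]
top [552.1 191.2] 77 [ 0.6   -0.578  0.016]
top [280.5 197.3] 141 [0.573 0.111 0.016]
top [177.9 202.1] 115 [0.556 0.366 0.016]
top [476.9 258.6] 135 [ 0.428 -0.375  0.016]
top [199.3 273.2] 152 [0.383 0.304 0.016]
wrist [338.  28.  31.] [0.4449 0.3659 0.016 ] [85. 50. 29.]
wrist [575.  72.  32.] [0.4727 0.5387 0.016 ] [12. 12. 13.]
wrist [562. 133.  24.] [0.5166 0.5362 0.016 ] [12. 12. 13.]
wrist [340. 183.  25.] [0.5555 0.369  0.016 ] [82. 48. 28.]
wrist [  2. 208.  22.] [0.5755 0.0997 0.016 ] [35. 20. 11.]
```

That nut has been knocked to (0.556, 0.367), and both cameras agree. Correcting and gripping.

>>> servo_tool:
  plan:
    - [0.18,0.15,0,0,0,0,60]
    - [0.18,0.15,0.3,0,0,0,60]
    - [0.18,0.15,0.6,0,0,0,60]
    - [0.18,0.15,0.9,0,0,0,60]
    - [0.18,0.15,1.0,0,0,0,60]
    - [0.18,0.15,1.0,0,0,0,60]

```text
time: 14.98
tool_pos: [0.5539, 0.3651, 0.0236]
ee_rot: [-3.138, -0.007, 3.14]
wrist_force: [-0.6, -0.2, -0.1]
width: 0.06
finger_force: 0.0
```

>>> servo_tool:
  plan:
    - [0,0,0.06,0,0,0,25]
    - [0,0,0.06,0,0,0,25]
    - [0,0,0.06,0,0,0,25]
    - [0,0,0.06,0,0,0,25]
    - [0,0,0.06,0,0,0,25]
    - [0,0,0.06,0,0,0,25]
    - [0,0,0.06,0,0,0,25]

```text
time: 15.57
tool_pos: [0.5572, 0.3683, 0.0237]
ee_rot: [3.14, 0.004, -3.142]
wrist_force: [-0.2, -0.3, 6.3]
width: 0.0355
finger_force: 30.0
```

>>> servo_tool:
  plan:
    - [0,0,-0.4,0,0,0,25]
    - [0,0,-0.8,0,0,0,25]
    - [0,-0.4,-1,0,0,0,25]
    - [0.14,-0.8,-1,0,0,0,25]
    - [0.28,-1,-1,0,0,0,25]

```text
time: 15.98
tool_pos: [0.5293, 0.2656, 0.124]
ee_rot: [3.141, 0.005, 3.141]
wrist_force: [0.9, 0.2, -0.1]
width: 0.0356
finger_force: 30.0
```

>>> servo_tool:
  plan:
    - [0,-0.4,0,0,0,0,25]
    - [0,-0.8,0,0,0,0,25]
    - [0,-1,0,0,0,0,25]

```text
time: 16.23
tool_pos: [0.5272, 0.1643, 0.1214]
ee_rot: [-3.14, -0.0, 3.14]
wrist_force: [-0.2, -0.0, 0.1]
width: 0.0356
finger_force: 30.0
```

>>> servo_tool:
  plan:
    - [0,-0.4,0,0,0,0,25]
    - [0,-0.48,0,0,0,0,25]
    - [0,-0.48,0,0,0,0,25]
    - [0,-0.48,0.3,0,0,0,25]
    - [0,-0.48,0.6,0,0,0,25]
    - [0,-0.48,0.7,0,0,0,25]
    - [0,-0.48,0.74,0,0,0,25]
    - [0,-0.48,0.74,0,0,0,25]
    - [0,-0.48,0.74,0,0,0,25]

```text
time: 16.98
tool_pos: [0.5286, 0.1209, 0.0482]
ee_rot: [3.141, 0.001, -3.14]
wrist_force: [-0.4, -0.3, -0.3]
width: 0.0355
finger_force: 30.0
```

>>> servo_tool:
  plan:
    - [0,0,0,0,0,0,50]
    - [0,0,0,0,0,0,50]
    - [0,0,0,0,0,0,50]
    - [0,0,-0.1,0,0,0,50]
    - [0,0,-0.4,0,0,0,50]
    - [0,0,-0.75,0,0,0,60]
    - [0.3,0.3,-0.8,0,0,0,60]
    - [0.6,0.6,-0.8,0,0,0,60]
    - [0.83,0.9,-0.8,0,0,0,60]
    - [0.83,1,-0.8,0,0,0,60]

```text
time: 17.82
tool_pos: [0.4416, 0.2229, 0.1292]
ee_rot: [3.139, -0.0, -3.138]
wrist_force: [0.1, -0.5, -0.0]
width: 0.0598
finger_force: 0.0
```

>>> servo_tool:
  plan:
    - [0,0.4,0,0,0,0,60]
    - [0,0.8,0,0,0,0,60]
    - [0,1,0,0,0,0,60]

```text
time: 18.07
tool_pos: [0.445, 0.3233, 0.1287]
ee_rot: [3.139, 0.002, -3.14]
wrist_force: [0.7, -0.3, -0.1]
width: 0.0601
finger_force: 0.0
```

>>> servo_tool:
  plan:
    - [0,0.4,0,0,0,0,60]
    - [0,0.44,0,0,0,0,60]
    - [0,0.44,0,0,0,0,60]
    - [0,0.44,0,0,0,0,60]

```text
time: 18.4
tool_pos: [0.4452, 0.3635, 0.1277]
ee_rot: [-3.141, 0.0, -3.141]
wrist_force: [0.0, -0.2, 0.3]
width: 0.0598
finger_force: 0.0
```

```bash
python3 look.py 5
```

```text
[0.4452 0.3635 0.1277]
top [297.3 123.2] 193 [0.763 0.074 0.016]
top [550.5 153.4] 61 [ 0.699 -0.58   0.016]
top [555.8 182.2] 69 [ 0.624 -0.59   0.016]
top [284.3 181. ] 147 [0.614 0.103 0.016]
top [552.4 191.6] 92 [ 0.599 -0.579  0.016]
top [280.5 197.6] 150 [0.572 0.112 0.016]
top [275.5 214.5] 152 [0.53  0.123 0.016]
top [477.  258.5] 138 [ 0.428 -0.376  0.016]
top [199.5 273.4] 161 [0.383 0.303 0.016]
wrist [551.  58.  59.] [0.3349 0.5303 0.016 ] [64. 41. 23.]
wrist [624.  54.  19.] [0.3318 0.5832 0.016 ] [129.  81.  41.]
wrist [240. 124.  28.] [0.3816 0.3052 0.016 ] [83. 48. 28.]
wrist [322. 207.  25.] [0.4456 0.3662 0.016 ] [63. 37. 23.]
```

>>> servo_tool:
  plan:
    - [0,0.02,0.3,0,0,0,60]
    - [0,0.02,0.6,0,0,0,60]
    - [0,0.02,0.9,0,0,0,60]
    - [0,0.02,1.0,0,0,0,60]
    - [0,0.02,1.0,0,0,0,60]
    - [0,0.02,1.0,0,0,0,60]

```text
time: 19.0
tool_pos: [0.4454, 0.3651, 0.0281]
ee_rot: [3.142, 0.0, 3.14]
wrist_force: [-0.1, -0.1, 1.0]
width: 0.0598
finger_force: 0.0
```

>>> servo_tool:
  plan:
    - [0,0,0.05,0,0,0,25]
    - [0,0,0.05,0,0,0,25]
    - [0,0,0.05,0,0,0,25]
    - [0,0,0.05,0,0,0,25]
    - [0,0,0.05,0,0,0,25]
    - [0,0,0.05,0,0,0,25]
    - [0,0,0.05,0,0,0,25]

```text
time: 19.58
tool_pos: [0.4457, 0.3663, 0.0238]
ee_rot: [3.14, 0.002, -3.141]
wrist_force: [-0.6, -1.5, 4.7]
width: 0.0358
finger_force: 30.0
```

>>> servo_tool:
  plan:
    - [0,0,-0.4,0,0,0,25]
    - [0,0,-0.8,0,0,0,25]
    - [-0.2,-0.3,-1,0,0,0,25]
    - [-0.4,-0.6,-1,0,0,0,25]
    - [-0.6,-0.9,-1,0,0,0,25]
    - [-0.7,-1,-1,0,0,0,25]

```text
time: 20.08
tool_pos: [0.5168, 0.2625, 0.123]
ee_rot: [-3.14, 0.002, 3.139]
wrist_force: [0.2, -0.1, 0.6]
width: 0.0355
finger_force: 30.0
```

>>> servo_tool:
  plan:
    - [-0.2,-0.35,0,0,0,0,25]
    - [-0.4,-0.7,0,0,0,0,25]
    - [-0.6,-1,0,0,0,0,25]

```text
time: 20.33
tool_pos: [0.575, 0.1644, 0.1217]
ee_rot: [3.142, -0.001, -3.141]
wrist_force: [0.7, 1.2, 0.4]
width: 0.0362
finger_force: 30.0
```

>>> servo_tool:
  plan:
    - [0,-0.4,0,0,0,0,25]
    - [0,-0.8,0,0,0,0,25]
    - [0,-1,0,0,0,0,25]

```text
time: 20.58
tool_pos: [0.5747, 0.0622, 0.1213]
ee_rot: [-3.14, -0.002, 3.139]
wrist_force: [-0.3, -0.1, 0.2]
width: 0.0359
finger_force: 30.0
```

>>> servo_tool:
  plan:
    - [-0.01,-0.22,0,0,0,0,25]
    - [-0.01,-0.22,0,0,0,0,25]
    - [-0.01,-0.22,0.3,0,0,0,25]
    - [-0.01,-0.22,0.6,0,0,0,25]
    - [-0.01,-0.22,0.7,0,0,0,25]
    - [-0.01,-0.22,0.73,0,0,0,25]
    - [-0.01,-0.22,0.73,0,0,0,25]

```text
time: 21.17
tool_pos: [0.5754, 0.0447, 0.0487]
ee_rot: [3.141, -0.002, -3.141]
wrist_force: [-0.4, -0.7, -0.4]
width: 0.0355
finger_force: 30.0
```

>>> servo_tool:
  plan:
    - [0,0,0,0,0,0,50]
    - [0,0,0,0,0,0,50]
    - [0,0,0,0,0,0,50]
    - [0,0,-0.1,0,0,0,50]
    - [0,0,-0.4,0,0,0,50]
    - [0,0,-0.75,0,0,0,60]
    - [0.3,0.3,-0.8,0,0,0,60]
    - [0.6,0.6,-0.8,0,0,0,60]
    - [0.9,0.9,-0.8,0,0,0,60]
    - [1,1,-0.8,0,0,0,60]

```text
time: 22.0
tool_pos: [0.4734, 0.1465, 0.1315]
ee_rot: [3.139, 0.001, -3.139]
wrist_force: [0.2, 0.0, 0.3]
width: 0.0601
finger_force: 0.0
```

>>> servo_tool:
  plan:
    - [0.3,0.3,0,0,0,0,60]
    - [0.6,0.6,0,0,0,0,60]
    - [0.92,0.9,0,0,0,0,60]
    - [0.92,1,0,0,0,0,60]

```text
time: 22.33
tool_pos: [0.38, 0.2464, 0.1311]
ee_rot: [3.139, -0.0, -3.138]
wrist_force: [0.2, 0.7, -0.3]
width: 0.0602
finger_force: 0.0
```

>>> servo_tool:
  plan:
    - [0,0.4,0,0,0,0,60]
    - [0,0.59,0,0,0,0,60]
    - [0,0.59,0,0,0,0,60]
    - [0,0.59,0,0,0,0,60]

```text
time: 22.67
tool_pos: [0.384, 0.3033, 0.1306]
ee_rot: [3.141, 0.001, -3.14]
wrist_force: [-0.8, -0.1, -0.6]
width: 0.0601
finger_force: 0.0
```

```bash
python3 look.py 6
```

```text
[0.384  0.3033 0.1306]
top [296.6 122.2] 213 [0.766 0.076 0.016]
top [555.9 182.4] 72 [ 0.623 -0.59   0.016]
top [284.4 181.1] 148 [0.614 0.103 0.016]
top [552.4 191.6] 94 [ 0.599 -0.579  0.016]
top [307.5 194.9] 147 [0.58  0.045 0.016]
top [280.4 197.5] 150 [0.572 0.112 0.016]
top [275.3 214.4] 148 [0.53  0.123 0.016]
top [477.  258.4] 134 [ 0.429 -0.375  0.016]
wrist [620.  97.  99.] [0.2999 0.5286 0.016 ] [86. 54. 28.]
wrist [320. 203.  24.] [0.3819 0.3043 0.016 ] [61. 35. 21.]
```

>>> servo_tool:
  plan:
    - [0.01,0.01,0.3,0,0,0,60]
    - [0.01,0.01,0.6,0,0,0,60]
    - [0.01,0.01,0.9,0,0,0,60]
    - [0.01,0.01,1.0,0,0,0,60]
    - [0.01,0.01,1.0,0,0,0,60]
    - [0.01,0.01,1.0,0,0,0,60]

```text
time: 23.27
tool_pos: [0.3834, 0.3031, 0.0301]
ee_rot: [-3.141, 0.0, 3.14]
wrist_force: [-0.9, -0.7, -0.1]
width: 0.0602
finger_force: 0.0
```

>>> servo_tool:
  plan:
    - [0,0,0.08,0,0,0,25]
    - [0,0,0.08,0,0,0,25]
    - [0,0,0.08,0,0,0,25]
    - [0,0,0.08,0,0,0,25]
    - [0,0,0.08,0,0,0,25]
    - [0,0,0.08,0,0,0,25]
    - [0,0,0.08,0,0,0,25]

```text
time: 23.85
tool_pos: [0.3836, 0.3042, 0.0225]
ee_rot: [3.141, 0.002, -3.141]
wrist_force: [-0.1, -0.6, 4.4]
width: 0.0353
finger_force: 30.0
```

>>> servo_tool:
  plan:
    - [0,0,-0.4,0,0,0,25]
    - [0,0,-0.8,0,0,0,25]
    - [-0.3,-0.3,-1,0,0,0,25]
    - [-0.5,-0.6,-1,0,0,0,25]
    - [-0.75,-0.9,-1,0,0,0,25]
    - [-0.75,-1,-1,0,0,0,25]

```text
time: 24.35
tool_pos: [0.4616, 0.2005, 0.1223]
ee_rot: [-3.14, 0.004, 3.138]
wrist_force: [-0.5, -0.8, -0.8]
width: 0.0358
finger_force: 30.0
```

>>> servo_tool:
  plan:
    - [-0.25,-0.35,0,0,0,0,25]
    - [-0.5,-0.65,0,0,0,0,25]
    - [-0.75,-0.9,0,0,0,0,25]
    - [-0.75,-1,0,0,0,0,25]

```text
time: 24.68
tool_pos: [0.5358, 0.1005, 0.1208]
ee_rot: [-3.14, 0.001, 3.138]
wrist_force: [-0.5, 0.3, -0.6]
width: 0.0359
finger_force: 30.0
```

>>> servo_tool:
  plan:
    - [0,-0.4,0,0,0,0,25]
    - [0,-0.51,0,0,0,0,25]
    - [0,-0.51,0,0,0,0,25]
    - [0,-0.51,0.3,0,0,0,25]
    - [0,-0.51,0.6,0,0,0,25]
    - [0,-0.51,0.7,0,0,0,25]
    - [0,-0.51,0.73,0,0,0,25]
    - [0,-0.51,0.73,0,0,0,25]

```text
time: 25.35
tool_pos: [0.5323, 0.0539, 0.048]
ee_rot: [3.141, -0.002, -3.14]
wrist_force: [0.4, -0.5, -0.6]
width: 0.0358
finger_force: 30.0
```

>>> servo_tool:
  plan:
    - [0,0,0,0,0,0,50]
    - [0,0,0,0,0,0,50]
    - [0,0,0,0,0,0,50]
    - [0,0,-0.1,0,0,0,50]
    - [0,0,-0.4,0,0,0,50]
    - [0,0,-0.8,0,0,0,60]
    - [0,0,-1,0,0,0,60]
    - [0,0.4,-1,0,0,0,60]
    - [-0.3,0.8,-1,0,0,0,60]
    - [-0.5,1,-1,0,0,0,60]

```text
time: 26.18
tool_pos: [0.5836, 0.1546, 0.1516]
ee_rot: [3.14, 0.004, 3.141]
wrist_force: [1.2, -1.1, -0.3]
width: 0.0601
finger_force: 0.0
```

>>> servo_tool:
  plan:
    - [0,0.3,-0.3,0,0,0.075,60]
    - [0,0.57,-0.5,0,0,0.15,60]
    - [0,0.57,-0.5,0,0,0.225,60]
    - [0,0.57,-0.5,0,0,0.3,60]
    - [0,0.57,-0.5,0,0,0.375,60]
    - [0,0.57,-0.5,0,0,0.45,60]
    - [0,0.57,-0.5,0,0,0.525,60]
    - [0,0.57,-0.5,0,0,0.6,50]
    - [0,0.57,-0.5,0,0,0.6,50]

```text
time: 26.93
tool_pos: [0.5832, 0.2098, 0.2]
ee_rot: [3.14, 0.001, 2.197]
wrist_force: [0.4, 0.1, 1.1]
width: 0.0509
finger_force: 0.0
```

>>> servo_tool:
  plan:
    - [0,0,0,0,0,0.075,50]
    - [0,0,0,0,0,0.15,50]
    - [0,0,0,0,0,0.225,50]
    - [0,0,0,0,0,0.3,50]
    - [0,0,0,0,0,0.375,50]
    - [0,0,0,0,0,0.45,50]
    - [0,0,0,0,0,0.533,50]
    - [0,0,0,0,0,0.533,50]
    - [0,0,0,0,0,0.533,50]
    - [0,0,0,0,0,0.533,50]

```text
time: 27.77
tool_pos: [0.583, 0.2097, 0.199]
ee_rot: [3.141, -0.0, 1.366]
wrist_force: [0.3, 0.1, -0.6]
width: 0.0499
finger_force: 0.0
```

```bash
python3 look.py 7
python3 - <<'E'
from h import *
im=cv2.imread('pics/w7.png'); T=toolpose(); print(robot.get_obs()['joint_positions'].round(3))
x,y,a=.562,.078,-1.78; r=R.from_euler('z',a)
def dr(P): cv2.polylines(im,[proj('wrist',r.apply(P)+[x,y,.02],T).astype(int).reshape(-1,1,2)],True,(0,255,0),1)
dr([[-.085,.07,.03],[.055,.07,.03],[.115,.058,.03],[.115,-.058,.03],[.055,-.07,.03],[-.085,-.07,.03]])
dr([[-.085,.008,.041],[-.2,.008,.041],[-.2,-.008,.041],[-.085,-.008,.041]])
cv2.imwrite('pics/w7o.png',im)
E
```

```text
[0.583  0.2097 0.199 ]
top [297.3 123.5] 181 [0.763 0.074 0.016]
top [284.5 181. ] 141 [0.614 0.103 0.016]
top [551.9 191.3] 76 [ 0.6   -0.578  0.016]
top [307.3 194.7] 139 [0.58  0.045 0.016]
top [280.6 197.4] 141 [0.573 0.111 0.016]
top [275.6 214.5] 141 [0.53  0.122 0.016]
top [303.6 212.5] 140 [0.536 0.054 0.016]
top [476.6 258.7] 124 [ 0.428 -0.375  0.016]
top [ 50.1 360. ] 63 [0.166 0.66  0.016]
[0.254 0.248 1.233 0.    1.66  0.46 ]
```

View pics/w7o.png

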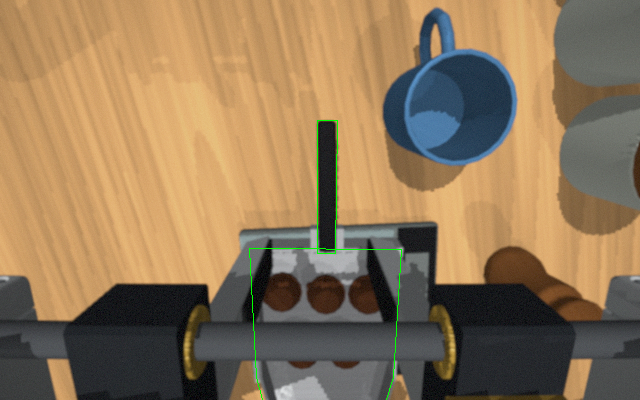

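The overlay matches the scoop. All five nuts are in it, the worktop has none left, and the scale has had time to read. Descending to the handle.

>>> servo_tool:
  plan:
    - [-0.15,0.07,0,0,0,0,40]
    - [-0.15,0.07,0,0,0,0,40]
    - [-0.15,0.07,0,0,0,0,40]
    - [-0.15,0.07,0,0,0,0,40]
    - [-0.15,0.07,0,0,0,0,40]
    - [-0.15,0.07,0.3,0,0,0,40]
    - [-0.15,0.07,0.6,0,0,0,40]
    - [-0.15,0.07,0.9,0,0,0,40]
    - [-0.15,0.07,0.9,0,0,0,40]

```text
time: 28.62
tool_pos: [0.5821, 0.1931, 0.1008]
ee_rot: [-3.129, 0.006, 1.363]
wrist_force: [-0.5, -0.4, -2.6]
width: 0.0399
finger_force: 0.0
```

>>> servo_tool:
  plan:
    - [0,0,0.2,0,0,0,40]
    - [0,0,0.4,0,0,0,40]
    - [0,0,0.55,0,0,0,40]
    - [0,0,0.63,0,0,0,40]
    - [0,0,0.63,0,0,0,40]
    - [0,0,0.63,0,0,0,40]

```text
time: 29.12
tool_pos: [0.5872, 0.194, 0.0466]
ee_rot: [3.141, -0.001, 1.362]
wrist_force: [0.9, -0.0, 0.1]
width: 0.0403
finger_force: 0.0
```

>>> servo_tool:
  plan:
    - [0,0,0,0,0,0,5]
    - [0,0,0,0,0,0,5]
    - [0,0,0,0,0,0,5]
    - [0,0,0,0,0,0,5]
    - [0,0,0,0,0,0,5]
    - [0,0,0,0,0,0,5]
    - [0,0,0,0,0,0,5]

```text
time: 29.7
tool_pos: [0.5872, 0.1938, 0.0465]
ee_rot: [3.14, -0.001, 1.362]
wrist_force: [-0.9, -0.1, 4.5]
width: 0.016
finger_force: 30.0
```

>>> servo_tool:
  plan:
    - [0,0,-0.02,0,0,0,5]
    - [0,0,-0.06,0,0,0,5]
    - [0,0,-0.12,0,0,0,5]
    - [0,0,-0.2,0,0,0,5]
    - [0,0,-0.3,0,0,0,5]
    - [0,0,-0.38,0,0,0,5]
    - [0,0,-0.44,0,0,0,5]
    - [0,0,-0.48,0,0,0,5]
    - [0,0,-0.5,0,0,0,5]
    - [0,0,-0.5,0,0,0,5]

```text
time: 30.53
tool_pos: [0.587, 0.1937, 0.0962]
ee_rot: [3.141, -0.001, 1.362]
wrist_force: [0.8, 0.4, -2.4]
width: 0.0159
finger_force: 30.0
```

Run:
```python
from h import *
o=robot.get_obs(); print(o['wrist_torque'].round(2),o['wrist_force'].round(2))
im,T=snap('wrist','w8'); s,_=snap('side','s8'); top,_=snap('top','t8')
for n in nuts(top): print(*n[:3])
x,y,a=.562,.078,-1.78; r=R.from_euler('z',a); dz=T[2,3]-.0465+.02
b=im[:,:,::-1].copy(); s=s[:,:,::-1].copy()
P=r.apply([[-.085,.07,.03],[.055,.07,.03],[.115,.058,.03],[.115,-.058,.03],[.055,-.07,.03],[-.085,-.07,.03]])+[x,y,dz]
for img,c,t in((s,'side',None),(b,'wrist',T)): cv2.polylines(img,[proj(c,P,t).astype(int).reshape(-1,1,2)],True,(0,255,0),1)
s2=cv2.resize(s[120:270,220:420],None,fx=2.6,fy=2.6)
cv2.imwrite('pics/s8o.png',np.vstack([s2[:, :520],b[200:400,60:580]]))
```

```text
[0.16 0.02 0.03] [ 0.79  0.36 -2.36]
[297.3 123.5] 186 [0.763 0.074 0.016]
[283.5 177.7] 149 [0.622 0.105 0.016]
[555.5 181.5] 61 [ 0.625 -0.589  0.016]
[552.2 191.5] 84 [ 0.599 -0.578  0.016]
[307.3 192.6] 148 [0.586 0.045 0.016]
[279.3 194.6] 152 [0.579 0.115 0.016]
[273.8 212.3] 165 [0.535 0.127 0.016]
[303.1 211. ] 163 [0.54  0.055 0.016]
[476.9 258.5] 136 [ 0.428 -0.375  0.016]
```

View pics/s8o.png

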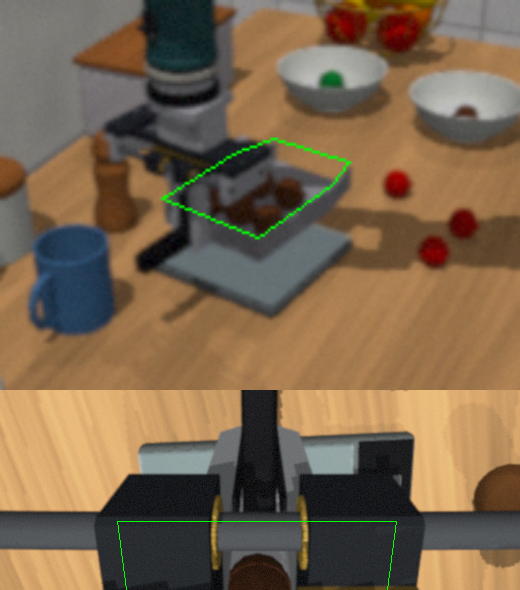

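Run:
```python
from h import *
from scipy.optimize import minimize
px0=np.array([[284.5,181],[307.3,194.7],[280.6,197.4],[275.6,214.5],[303.6,212.5]])
px1=np.array([[283.5,177.7],[307.3,192.6],[279.3,194.6],[273.8,212.3],[303.1,211.0]])
P=np.array([ray('top',p,.039) for p in px0]); g=np.array([.587,.1937,.0465]); a=-1.78
ey=np.array([-np.sin(a),np.cos(a),0]);ex=np.array([np.cos(a),np.sin(a),0])
for pit in range(-4,22,2):
    q=R.from_rotvec(ey*np.radians(pit)).apply(P-g)+g+[0,0,.0497]
    e=proj('top',q)-px1; print(pit,np.abs(e).mean().round(2),e.mean(0).round(2))
# side: spout rim corner expectation
im=cv2.imread('pics/s8.png')
x,y=.562,.078
for pit in (0,6,12):
    P=R.from_euler('z',a).apply([[-.085,.07,.03],[.055,.07,.03],[.115,.058,.03],[.115,-.058,.03],[.055,-.07,.03],[-.085,-.07,.03]])+[x,y,.02]
    q=R.from_rotvec(ey*np.radians(pit)).apply(P-g)+g+[0,0,.0497]
    cv2.polylines(im,[(proj('side',q)*16).astype(int).reshape(-1,1,2)],True,((0,255,0),(0,255,255),(255,0,255))[pit//6],1,cv2.LINE_AA,4)
cv2.imwrite('pics/s8p.png',cv2.resize(im[165:235,275:365],None,fx=8,fy=8,interpolation=cv2.INTER_CUBIC))
```

```text
-4 0.62 [-0.05 -1.1 ]
-2 0.51 [-0.01 -0.86]
0 0.4 [-0.02 -0.64]
2 0.3 [-0.1  -0.43]
4 0.25 [-0.23 -0.23]
6 0.3 [-0.41 -0.05]
8 0.41 [-0.65  0.11]
10 0.6 [-0.94  0.26]
12 0.84 [-1.29  0.39]
14 1.1 [-1.68  0.51]
16 1.37 [-2.13  0.61]
18 1.66 [-2.63  0.7 ]
20 1.97 [-3.17  0.77]
```

View pics/s8p.png

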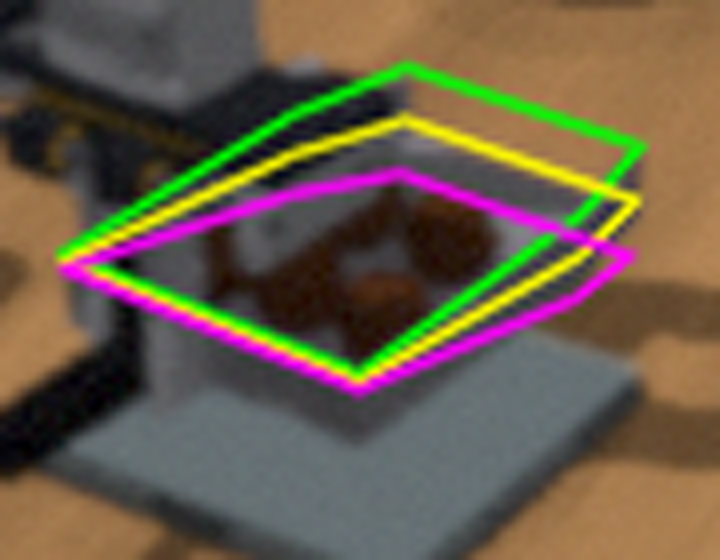

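The nut parallax and the side view both show a sag of about 4° in the grip. I'll level it by pitching the tool, then carry smoothly.

>>> servo_tool:
  plan:
    - [0,0,-0.03,0,-0.01,0,5]
    - [0,0,-0.09,0,-0.02,0,5]
    - [0,0,-0.17,0,-0.03,0,5]
    - [0,0,-0.25,0,-0.044,0,5]
    - [0,0,-0.3,0,-0.044,0,5]
    - [0,0,-0.32,0,-0.044,0,5]
    - [0,0,-0.32,0,-0.044,0,5]

```text
time: 31.27
tool_pos: [0.5873, 0.194, 0.1287]
ee_rot: [3.14, 0.068, 1.362]
wrist_force: [-0.3, -0.2, -2.0]
width: 0.016
finger_force: 30.0
```

>>> servo_tool:
  plan:
    - [-0.046,-0.027,0,0,0,0,5]
    - [-0.14,-0.08,0,0,0,0,5]
    - [-0.277,-0.16,0,0,0,0,5]
    - [-0.45,-0.26,0,0,0,0,5]
    - [-0.63,-0.365,0,0,0,0,5]
    - [-0.8,-0.463,0,0,0,0,5]
    - [-0.922,-0.534,0,0,0,0,5]

```text
time: 31.85
tool_pos: [0.5131, 0.1128, 0.1334]
ee_rot: [-3.14, 0.07, 1.361]
wrist_force: [0.0, 0.6, -2.1]
width: 0.0158
finger_force: 30.0
```

>>> servo_tool:
  plan:
    - [-0.18,-0.107,0,0,0,0,5]
    - [-0.37,-0.214,0,0,0,0,5]
    - [-0.55,-0.32,0,0,0,0,5]
    - [-0.74,-0.427,0,0,0,0,5]
    - [-0.922,-0.534,0,0,0,0,5]

```text
time: 32.27
tool_pos: [0.442, 0.0345, 0.1397]
ee_rot: [-3.14, 0.07, 1.361]
wrist_force: [0.8, 0.2, -0.6]
width: 0.0159
finger_force: 30.0
```

>>> servo_tool:
  plan:
    - [-0.18,-0.107,0,0,0,0,5]
    - [-0.37,-0.214,0,0,0,0,5]
    - [-0.55,-0.32,0,0,0,0,5]
    - [-0.72,-0.417,0,0,0,0,5]
    - [-0.83,-0.48,0,0,0,0,5]
    - [-0.9,-0.52,0,0,0,0,5]
    - [-0.922,-0.534,0,0,0,0,5]
    - [-0.922,-0.534,0,0,0,0,5]

```text
time: 32.93
tool_pos: [0.3721, -0.0434, 0.1464]
ee_rot: [3.141, 0.069, 1.361]
wrist_force: [-0.2, -0.5, -2.5]
width: 0.0154
finger_force: 30.0
```

Run:
```python
from h import *
o=robot.get_obs(); print(o['tool_pos'].round(4),o['ee_rot'].round(3),o['joint_positions'].round(3),o['wrist_torque'].round(2))
t,_=snap('top','t9'); s,_=snap('side','s9')
for n in nuts(t): print(*n[:3])
cv2.imwrite('pics/s9c.png',np.vstack([cv2.resize(t[130:320,230:480],(760,577))[:, :,::-1]]))
```

```text
[ 0.3721 -0.0434  0.1464] [3.141 0.069 1.361] [-0.206 -0.284  1.862 -0.069  1.564  0.005] [ 0.21  0.04 -0.07]
[555.5 182. ] 71 [ 0.624 -0.589  0.016]
[552.4 191.3] 97 [ 0.6   -0.579  0.016]
[476.9 258.4] 139 [ 0.429 -0.375  0.016]
[416.5 288.8] 180 [ 0.354 -0.224  0.016]
[411.9 309.5] 197 [ 0.304 -0.212  0.016]
```

View pics/s9c.png

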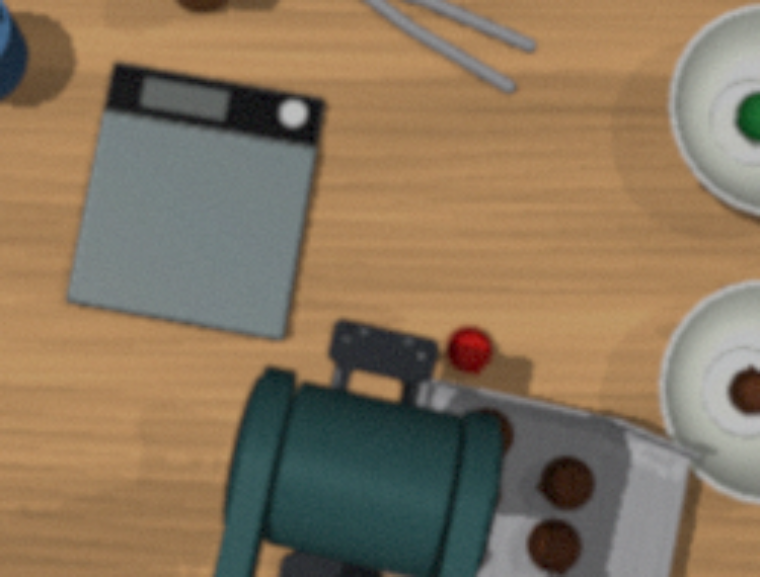

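All nuts are still in the scoop and the scale is unobstructed. I'll swing the scoop so its spout points radially at the walnut bowl.

>>> servo_tool:
  plan:
    - [-0.04,-0.02,0,-0.001,0,-0.013,5]
    - [-0.11,-0.06,0,-0.003,0,-0.04,5]
    - [-0.21,-0.12,0,-0.005,0,-0.077,5]
    - [-0.33,-0.19,0,-0.008,0,-0.12,5]
    - [-0.46,-0.265,0,-0.012,0,-0.168,5]
    - [-0.59,-0.34,0,-0.015,0,-0.215,5]
    - [-0.72,-0.41,0,-0.018,0,-0.262,5]
    - [-0.85,-0.49,0,-0.021,0,-0.309,5]
    - [-0.925,-0.53,0,-0.023,0,-0.336,5]

```text
time: 33.78
tool_pos: [0.3012, -0.1227, 0.1529]
ee_rot: [-3.14, 0.069, 1.895]
wrist_force: [-0.1, -0.3, -2.3]
width: 0.0156
finger_force: 30.0
```

>>> servo_tool:
  plan:
    - [-0.06,-0.11,0,-0.003,0,-0.04,5]
    - [-0.13,-0.23,0,-0.006,0,-0.084,5]
    - [-0.2,-0.35,0,-0.009,0,-0.128,5]
    - [-0.28,-0.48,0,-0.012,0,-0.175,5]
    - [-0.345,-0.6,0,-0.015,0,-0.218,5]
    - [-0.41,-0.71,0,-0.018,0,-0.259,5]
    - [-0.46,-0.8,0,-0.02,0,-0.292,5]
    - [-0.5,-0.88,0,-0.022,0,-0.319,5]
    - [-0.53,-0.925,0,-0.023,0,-0.336,5]
    - [-0.53,-0.925,0,-0.023,0,-0.336,5]
    - [-0.53,-0.925,0,-0.023,0,-0.336,5]

```text
time: 34.7
tool_pos: [0.2307, -0.2015, 0.1564]
ee_rot: [-3.141, 0.068, 2.419]
wrist_force: [-0.5, 0.1, -1.6]
width: 0.0163
finger_force: 30.0
```

Run:
```python
from h import *
o=robot.get_obs(); print(o['tool_pos'].round(4),o['ee_rot'].round(3),o['joint_positions'].round(3))
T=toolpose()
t,_=snap('top','t10')
for n in nuts(t): print(*n[:3])
b=t[:,:,::-1].copy()
# predicted scoop assuming 4deg sag: scoop yaw = tool yaw - pi
a=o['ee_rot'][2]-np.pi; r=R.from_euler('z',a); org=T[:3,3]-r.apply([-.118,0,.0265]); print('origin',org.round(3),'spout',(org+r.apply([.115,0,.003])).round(3))
P=r.apply([[-.085,.07,.03],[.055,.07,.03],[.115,.058,.03],[.115,-.058,.03],[.055,-.07,.03],[-.085,-.07,.03]])+org
cv2.polylines(b,[(proj('top',P)*16).astype(int).reshape(-1,1,2)],True,(0,255,0),1,cv2.LINE_AA,4)
cv2.imwrite('pics/t10c.png',cv2.resize(b[210:390,350:560],None,fx=3,fy=3))
```

```text
[ 0.2307 -0.2015  0.1564] [-3.141  0.068  2.419] [-0.918 -0.536  2.005  0.013  1.606 -1.765]
[550.3 153.7] 73 [ 0.698 -0.58   0.016]
[555.8 182.5] 70 [ 0.623 -0.59   0.016]
[552.5 191.5] 102 [ 0.6   -0.579  0.016]
[460.5 291.8] 202 [ 0.347 -0.332  0.016]
[433.6 307. ] 204 [ 0.311 -0.265  0.016]
[475.8 305.9] 202 [ 0.313 -0.369  0.016]
[448.1 320. ] 210 [ 0.28  -0.3    0.016]
[462.4 334.8] 197 [ 0.245 -0.335  0.016]
origin [ 0.319 -0.28   0.13 ] spout [ 0.405 -0.356  0.133]
```

View pics/t10c.png

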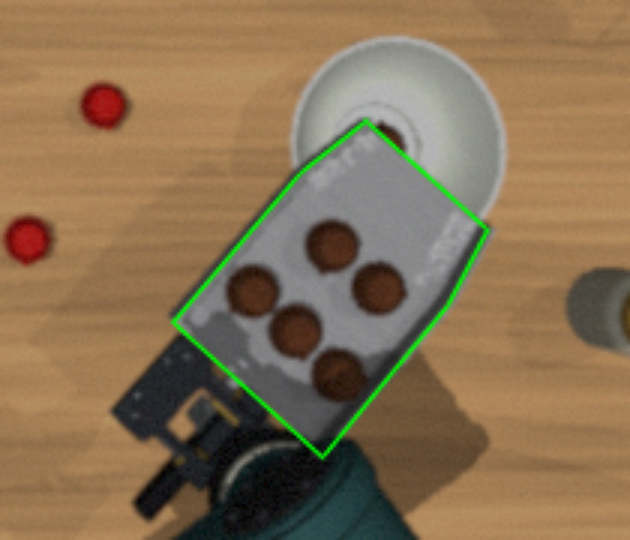

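The model outline matches the picture, and all five nuts are in with the spout over the walnut bowl. Tipping in stages about the spout.

>>> servo_tool:
  plan:
    - [-0.017,0,-0.04,0,0.028,0,5]
    - [-0.035,0,-0.078,0,0.056,0,5]
    - [-0.06,0,-0.117,0,0.083,0,5]
    - [-0.087,0,-0.155,0,0.111,0,5]
    - [-0.12,0,-0.19,0,0.139,0,5]
    - [-0.156,0,-0.225,0,0.167,0,5]
    - [-0.2,0,-0.27,0,0.194,0,5]
    - [-0.244,0,-0.315,0,0.222,0,5]

```text
time: 35.42
tool_pos: [0.2482, -0.2161, 0.1898]
ee_rot: [-3.141, -0.282, 2.421]
wrist_force: [0.3, 0.4, -2.7]
width: 0.0159
finger_force: 30.0
```

>>> servo_tool:
  plan:
    - [-0.025,0,-0.1,0,0.028,0,5]
    - [-0.05,0,-0.2,0,0.056,0,5]
    - [-0.078,0,-0.3,0,0.083,0,5]
    - [-0.104,0,-0.397,0,0.111,0,5]
    - [-0.145,0,-0.49,0,0.139,0,5]
    - [-0.19,0,-0.58,0,0.167,0,5]
    - [-0.23,0,-0.675,0,0.194,0,5]
    - [-0.274,0,-0.765,0,0.222,0,5]
    - [-0.274,0,-0.765,0,0.222,0,5]

```text
time: 36.17
tool_pos: [0.285, -0.2486, 0.2547]
ee_rot: [-3.14, -0.629, 2.421]
wrist_force: [-0.3, -0.5, -2.4]
width: 0.0158
finger_force: 30.0
```

Run:
```python
from h import *
o=robot.get_obs(); print(o['tool_pos'].round(4),o['ee_rot'].round(3),o['joint_positions'].round(3),o['wrist_force'].round(2))
t,_=snap('top','t11')
for n in nuts(t): print(*n[:3])
cv2.imwrite('pics/t11c.png',cv2.resize(t[210:390,350:560,::-1],None,fx=3,fy=3))
```

```text
[ 0.285  -0.2486  0.2547] [-3.14  -0.629  2.421] [-0.816  0.15   1.364 -0.074  2.253 -1.695] [-0.3  -0.52 -2.36]
[296.6 122.5] 223 [0.765 0.076 0.016]
[550.3 153.4] 63 [ 0.699 -0.58   0.016]
[555.8 182.3] 72 [ 0.624 -0.59   0.016]
[552.5 191.5] 97 [ 0.599 -0.579  0.016]
```

View pics/t11c.png

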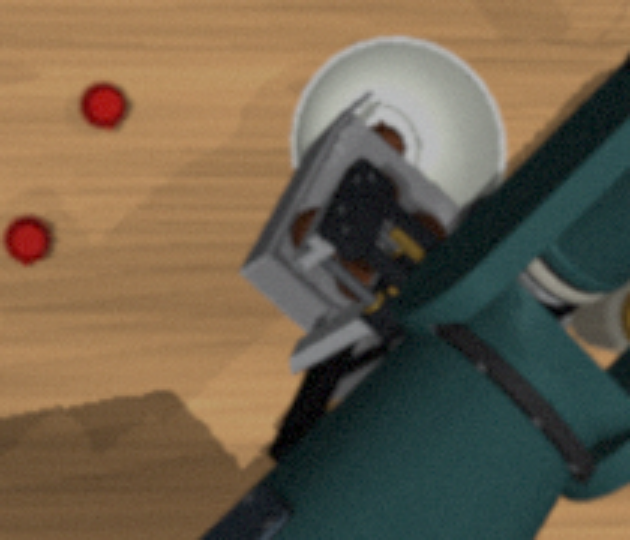

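At 40° the nuts are still mostly in the scoop, so I'll tip further. q5 has margin.

>>> servo_tool:
  plan:
    - [-0.017,0,-0.075,0,0.021,0,5]
    - [-0.035,0,-0.15,0,0.042,0,5]
    - [-0.05,0,-0.225,0,0.063,0,5]
    - [-0.07,0,-0.3,0,0.083,0,5]
    - [-0.097,0,-0.37,0,0.104,0,5]
    - [-0.125,0,-0.445,0,0.125,0,5]
    - [-0.15,0,-0.515,0,0.146,0,5]
    - [-0.18,0,-0.588,0,0.167,0,5]
    - [-0.18,0,-0.588,0,0.167,0,5]
    - [-0.18,0,-0.588,0,0.167,0,5]
    - [-0.18,0,-0.588,0,0.167,0,5]

```text
time: 37.13
tool_pos: [0.3197, -0.2796, 0.2927]
ee_rot: [-3.14, -0.889, 2.419]
wrist_force: [-0.2, 1.2, -1.1]
width: 0.0158
finger_force: 30.0
```

Run:
```python
from h import *
o=robot.get_obs(); print(o['tool_pos'].round(4),o['ee_rot'].round(3),o['joint_positions'].round(3),o['wrist_force'].round(2))
t,_=snap('top','t12'); w,T=snap('wrist','w12')
for n in nuts(t): print(*n[:3])
cv2.imwrite('pics/t12c.png',np.hstack([cv2.resize(t[230:320,430:530,::-1],(400,360)),cv2.resize(w[:,:,::-1],(400,250),interpolation=3)[[min(i,249) for i in range(360)]]]))
```

```text
[ 0.3197 -0.2796  0.2927] [-3.14  -0.889  2.419] [-0.802  0.402  1.094 -0.111  2.531 -1.712] [-0.18  1.23 -1.14]
[550.5 153.5] 66 [ 0.699 -0.58   0.016]
[555.7 182.1] 74 [ 0.624 -0.589  0.016]
[552.6 191.5] 96 [ 0.599 -0.579  0.016]
[477.3 247.7] 122 [ 0.455 -0.377  0.016]
[498.8 268.2] 73 [ 0.405 -0.43   0.016]
```

View pics/t12c.png

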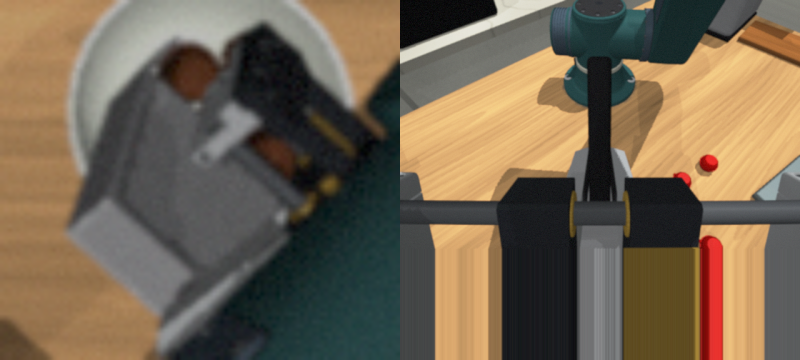

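>>> servo_tool:
  plan:
    - [0.05,0,-0.04,0,0.02,0,5]
    - [0.1,0,-0.09,0,0.04,0,5]
    - [0.17,0,-0.14,0,0.05,0,5]
    - [0.23,0,-0.19,0,0.05,0,5]
    - [0.23,0,-0.19,0,0.05,0,5]
    - [0.23,0,-0.19,0,0.05,0,5]
    - [0.23,0,-0.19,0,0.05,0,5]
    - [0.23,0,-0.19,0,0.05,0,5]

```text
time: 37.9
tool_pos: [0.32, -0.2802, 0.3224]
ee_rot: [-3.141, -0.969, 2.419]
wrist_force: [-0.1, 0.1, -2.4]
width: 0.0161
finger_force: 30.0
```

Run:
```python
from h import *
o=robot.get_obs(); print(o['tool_pos'].round(4),o['ee_rot'].round(3),o['joint_positions'].round(3),o['wrist_force'].round(2),o['wrist_torque'].round(2))
t,_=snap('top','t13')
for n in nuts(t): print(*n[:3])
```

```text
[ 0.32   -0.2802  0.3224] [-3.141 -0.969  2.419] [-0.801  0.438  1.028 -0.137  2.639 -1.735] [-0.07  0.09 -2.4 ] [-0.27 -0.36  0.09]
[296.4 122. ] 225 [0.767 0.077 0.016]
[555.7 182.2] 72 [ 0.624 -0.589  0.016]
[552.5 191.7] 91 [ 0.599 -0.579  0.016]
```

```bash
cat > blob.py <<'E'
from h import *
import sys
t,_=snap('top','t'+sys.argv[1])
hsv=cv2.cvtColor(t,cv2.COLOR_RGB2HSV); h,s,v=[hsv[...,i].astype(int) for i in range(3)]
m=((v<110)&(s>90)&(h<14)).astype(np.uint8); m[:,540:]=0; m[:100]=0; m[:,:150]=0
n,l,st,c=cv2.connectedComponentsWithStats(m)
for i in range(1,n):
    if st[i,4]>25: print(st[i],c[i].round(),ray('top',c[i],.03).round(3))
E
python3 blob.py 14; python3 -c "
from h import *
print(proj('top',[[.427+.08*np.cos(a),-.376+.08*np.sin(a),.062] for a in (0,1.57,3.14,4.71)]).round())
print(robot.get_obs()['wrist_force'])"
```

```text
[286 103  22  30 275] [296. 121.] [0.766 0.078 0.03 ]
[471 238  23  28 284] [481. 250.] [ 0.448 -0.381  0.03 ]
[485 266  19  10  90] [496. 271.] [ 0.398 -0.416  0.03 ]
[325 277  11  13  31] [332. 281.] [ 0.37  -0.017  0.03 ]
[354 283  14  13  47] [363. 288.] [ 0.356 -0.092  0.03 ]
[[483. 225.]
 [451. 258.]
 [485. 293.]
 [517. 259.]]
[-0.24701984 -0.72289469 -1.65358173]
```

>>> servo_tool:
  plan:
    - [0.06,0,0.08,0,-0.06,0,5]
    - [0.12,0,0.16,0,-0.12,0,5]
    - [0.17,0,0.25,0,-0.18,0,5]
    - [0.23,0,0.33,0,-0.24,0,5]
    - [0.29,0,0.41,0,-0.29,0,5]
    - [0.34,0,0.49,0,-0.333,0,5]

```text
time: 38.5
tool_pos: [0.2747, -0.2402, 0.3237]
ee_rot: [-3.141, -0.442, 2.419]
wrist_force: [-0.3, 0.9, -1.6]
width: 0.0158
finger_force: 30.0
```

>>> servo_tool:
  plan:
    - [0.02,0,0.15,0,-0.06,0,5]
    - [0.04,0,0.3,0,-0.12,0,5]
    - [0.06,0,0.48,0,-0.18,0,5]
    - [0.08,0,0.65,0,-0.24,0,5]
    - [0.1,0,0.82,0,-0.29,0,5]
    - [0.11,0,0.94,0,-0.327,0,5]
    - [0.11,0,0.94,0,-0.327,0,5]
    - [0.11,0,0.94,0,-0.327,0,5]

```text
time: 39.17
tool_pos: [0.2365, -0.2066, 0.2425]
ee_rot: [-3.141, 0.066, 2.419]
wrist_force: [0.5, 0.8, -0.9]
width: 0.0157
finger_force: 30.0
```

```bash
python3 blob.py 15; python3 -c "
from h import *
o=robot.get_obs();print(o['tool_pos'].round(4),o['ee_rot'].round(3),o['wrist_force'].round(2),o['wrist_torque'].round(2))
T=toolpose();a=o['ee_rot'][2]-np.pi; r=R.from_euler('z',a); org=T[:3,3]-r.apply([-.118,0,.0265])
print(proj('top',r.apply([[-.085,.07,.03],[.115,.058,.03],[.115,-.058,.03],[-.085,-.07,.03]])+org).round())"
```

```text
[286 103  20  31 265] [296. 120.] [0.768 0.077 0.03 ]
[486 238  15  13 108] [494. 243.] [ 0.466 -0.414  0.03 ]
[466 242  19  18 124] [475. 248.] [ 0.453 -0.367  0.03 ]
[320 277  16  13  49] [330. 281.] [ 0.37  -0.014  0.03 ]
[360 283   8  12  30] [365. 288.] [ 0.355 -0.095  0.03 ]
[ 0.2373 -0.2075  0.2433] [-3.141  0.067  2.42 ] [-0.51 -0.63 -1.1 ] [ 0.13  0.11 -0.  ]
[[420. 319.]
 [489. 245.]
 [534. 285.]
 [474. 368.]]
```

Run:
```python
from h import *
C=np.array([ray('top',p,.02) for p in ((268.5,150.7),(336.9,162.9),(323.8,242),(252.4,228.8))])
L=np.array([[-.09,.125],[.09,.125],[.09,-.08],[-.09,-.08]])
M,_=cv2.estimateAffinePartial2D(L,C[:,:2]); s=np.hypot(M[0,0],M[1,0]); print(C.round(4),s,np.arctan2(M[1,0],M[0,0]),M[:,2])
key=M@[.065,.105,1]; print('key',key)
```

```text
Traceback (most recent call last):
cv2.error: OpenCV(4.12.0) /io/opencv/modules/calib3d/src/ptsetreg.cpp:1108: error: (-215:Assertion failed) count >= 0 && to.checkVector(2) == count in function 'estimateAffinePartial2D'
```

Run:
```python
from h import *
C=np.array([ray('top',p,.02) for p in ((268.5,150.7),(336.9,162.9),(323.8,242),(252.4,228.8))])[:,:2].copy().astype(np.float32)
L=np.array([[-.09,.125],[.09,.125],[.09,-.08],[-.09,-.08]],np.float32)
M,_=cv2.estimateAffinePartial2D(L,C,ransacReprojThreshold=.02); s=np.hypot(M[0,0],M[1,0]); print(C.round(4),s,np.arctan2(M[1,0],M[0,0]),M[:,2])
print('key',M@[.065,.105,1])
print(robot.get_obs()['joint_positions'].round(3))
```

```text
[[ 0.6895  0.1444]
 [ 0.6613 -0.0271]
 [ 0.464   0.0031]
 [ 0.4933  0.1778]] 0.9734052254274203 -1.7328284192771652 [0.55541783 0.0780589 ]
key [ 0.64607942 -0.00087221]
[-0.912 -0.516  1.823  0.012  1.768 -1.758]
```

>>> servo_tool:
  plan:
    - [0,0.1,0,0.003,0,0.04,5]
    - [0,0.3,0,0.008,0,0.11,5]
    - [0,0.5,0,0.013,0,0.18,5]
    - [0,0.7,0,0.018,0,0.25,5]
    - [0.01,0.92,0,0.0227,0,0.324,5]

```text
time: 39.63
tool_pos: [0.2984, -0.139, 0.2436]
ee_rot: [-3.139, 0.067, 1.912]
wrist_force: [0.9, -0.1, -1.1]
width: 0.0158
finger_force: 30.0
```

>>> servo_tool:
  plan:
    - [0.1,0.18,0,0.005,0,0.07,5]
    - [0.2,0.35,0,0.01,0,0.14,5]
    - [0.3,0.53,0,0.015,0,0.21,5]
    - [0.4,0.7,0,0.019,0,0.27,5]
    - [0.46,0.8,0,0.0227,0,0.324,5]

```text
time: 40.05
tool_pos: [0.3588, -0.0673, 0.2398]
ee_rot: [-3.138, 0.068, 1.406]
wrist_force: [-0.3, -0.5, -1.0]
width: 0.0158
finger_force: 30.0
```

>>> servo_tool:
  plan:
    - [0.25,0.14,0,0,0,0,5]
    - [0.5,0.29,0,0,0,0,5]
    - [0.75,0.43,0,0,0,0,5]
    - [0.99,0.573,0,0,0,0,5]

```text
time: 40.38
tool_pos: [0.4314, 0.0212, 0.2326]
ee_rot: [-3.138, 0.069, 1.408]
wrist_force: [0.5, -0.3, -2.4]
width: 0.0157
finger_force: 30.0
```

>>> servo_tool:
  plan:
    - [0.25,0.14,0,0,0,0,5]
    - [0.5,0.29,0,0,0,0,5]
    - [0.75,0.43,0,0,0,0,5]
    - [0.99,0.573,0,0,0,0,5]

```text
time: 40.72
tool_pos: [0.504, 0.1098, 0.225]
ee_rot: [-3.138, 0.069, 1.409]
wrist_force: [-0.1, -1.2, -1.8]
width: 0.0156
finger_force: 30.0
```

>>> servo_tool:
  plan:
    - [0.25,0.14,0,0,0,0,5]
    - [0.5,0.29,0,0,0,0,5]
    - [0.75,0.43,0,0,0,0,5]
    - [0.9,0.52,0,0,0,0,5]
    - [0.99,0.573,0,0,0,0,5]
    - [0.99,0.573,0,0,0,0,5]
    - [0.99,0.573,0,0,0,0,5]

```text
time: 41.3
tool_pos: [0.5745, 0.1959, 0.2176]
ee_rot: [-3.137, 0.07, 1.408]
wrist_force: [-1.0, 0.5, -1.4]
width: 0.0155
finger_force: 30.0
```

```bash
python3 blob.py 16
python3 - <<'E'
from h import *
o=robot.get_obs();print(o['tool_pos'].round(4),o['ee_rot'].round(3),o['joint_positions'].round(3))
s,_=snap('side','s16')
T=toolpose()
# pitch of scoop via grey silhouette: draw candidates on side & top, score edges
for cam in('side','top'):
    im=cv2.imread('pics/%s16.png'%cam[0]); g=cv2.GaussianBlur(cv2.cvtColor(im,cv2.COLOR_BGR2GRAY),(3,3),0)
    e=cv2.magnitude(cv2.Sobel(g,cv2.CV_32F,1,0),cv2.Sobel(g,cv2.CV_32F,0,1))
    for pit in range(-10,11,2):
        a=o['ee_rot'][2]-np.pi; ey=np.array([-np.sin(a),np.cos(a),0])
        r=R.from_rotvec(ey*np.radians(pit))*R.from_euler('z',a); org=T[:3,3]-r.apply([-.118,0,.0265])
        p=np.array([[.0,.07,.03],[.055,.07,.03],[.115,.058,.03],[.115,.058,0],[.115,-.058,0],[.115,-.058,.03],[.055,-.07,.03],[0,-.07,.03]])
        q=np.concatenate([np.linspace(u,v,15) for u,v in zip(p[:-1],p[1:])])
        uv=proj(cam,r.apply(q)+org).round().astype(int); print(cam,pit,e[uv[:,1],uv[:,0]].mean().round(1))
E
```

```text
[286 109  21  25 226] [296. 122.] [0.762 0.076 0.03 ]
[465 238  42  43 961] [485. 259.] [ 0.426 -0.39   0.03 ]
[350 282  16  17  93] [356. 289.] [ 0.353 -0.075  0.03 ]
[0.5741 0.1954 0.2182] [-3.138  0.07   1.407] [ 0.269  0.242  1.203 -0.063  1.728  0.423]
side -10 84.7
side -8 88.7
side -6 97.1
side -4 108.6
side -2 99.4
side 0 90.6
side 2 71.7
side 4 51.1
side 6 39.9
side 8 41.9
side 10 43.3
top -10 106.8
top -8 98.6
top -6 98.9
top -4 92.5
top -2 85.1
top 0 78.4
top 2 70.7
top 4 65.7
top 6 57.6
top 8 51.9
top 10 47.3
```

The bowl blob covers 961 px, about six nuts, and the scoop is empty. The scoop is pitched about 4° spout-up now that it's unloaded, so I'll level it and lower it.

>>> servo_tool:
  plan:
    - [0.02,0.027,0,0,0.02,0,5]
    - [0.02,0.027,0,0,0.044,0,5]
    - [0.02,0.027,0,0,0.044,0,5]

```text
time: 41.65
tool_pos: [0.5766, 0.1954, 0.2194]
ee_rot: [-3.14, -0.001, 1.405]
wrist_force: [0.8, 0.6, -1.5]
width: 0.0156
finger_force: 30.0
```

>>> servo_tool:
  plan:
    - [0,0,0.2,0,0,0,5]
    - [0,0,0.45,0,0,0,5]
    - [0,0,0.7,0,0,0,5]
    - [0,0,0.9,0,0,0,5]
    - [0,0,1.0,0,0,0,5]
    - [0,0,1.0,0,0,0,5]
    - [0,0,1.0,0,0,0,5]

```text
time: 42.23
tool_pos: [0.5765, 0.1971, 0.1188]
ee_rot: [-3.139, 0.0, 1.407]
wrist_force: [-0.3, -0.5, -0.5]
width: 0.016
finger_force: 30.0
```

>>> servo_tool:
  plan:
    - [0,0,0.1,0,0,0,5]
    - [0,0,0.25,0,0,0,5]
    - [0,0,0.38,0,0,0,5]
    - [0,0,0.48,0,0,0,5]
    - [0,0,0.54,0,0,0,5]
    - [0,0,0.57,0,0,0,5]
    - [0,0,0.57,0,0,0,5]
    - [0,0,0.57,0,0,0,5]

```text
time: 42.9
tool_pos: [0.5768, 0.1975, 0.0617]
ee_rot: [-3.139, -0.0, 1.407]
wrist_force: [-0.6, -0.3, -1.8]
width: 0.0156
finger_force: 30.0
```

>>> servo_tool:
  plan:
    - [0,0,0.03,0,0,0,5]
    - [0,0,0.06,0,0,0,5]
    - [0,0,0.09,0,0,0,5]
    - [0,0,0.11,0,0,0,5]
    - [0,0,0.12,0,0,0,5]
    - [0,0,0.12,0,0,0,5]

```text
time: 43.4
tool_pos: [0.5761, 0.1973, 0.0488]
ee_rot: [-3.138, 0.0, 1.407]
wrist_force: [-0.2, 0.1, -1.7]
width: 0.0156
finger_force: 30.0
```

>>> servo_tool:
  plan:
    - [0,0,0.01,0,0,0,5]
    - [0,0,0.02,0,0,0,5]
    - [0,0,0.025,0,0,0,5]
    - [0,0,0.025,0,0,0,5]

```text
time: 43.73
tool_pos: [0.5764, 0.1974, 0.0468]
ee_rot: [-3.139, -0.0, 1.408]
wrist_force: [-0.1, 0.5, -0.4]
width: 0.016
finger_force: 30.0
```

>>> servo_tool:
  plan:
    - [0,0,0.008,0,0,0,5]
    - [0,0,0.008,0,0,0,5]
    - [0,0,0.008,0,0,0,14]
    - [0,0,0.008,0,0,0,20]
    - [0,0,0.008,0,0,0,40]
    - [0,0,0.008,0,0,0,40]
    - [0,0,0.008,0,0,0,40]
    - [0,0,0.008,0,0,0,40]
    - [0,0,-0.1,0,0,0,40]
    - [0,0,-0.4,0,0,0,40]
    - [0,0,-0.8,0,0,0,40]
    - [0,0,-1,0,0,0,40]

```text
time: 44.73
tool_pos: [0.5783, 0.1977, 0.1523]
ee_rot: [3.138, -0.003, 1.407]
wrist_force: [-0.0, -0.4, 1.1]
width: 0.04
finger_force: 0.0
```

>>> servo_tool:
  plan:
    - [0.3,0,-0.3,0,0,0,40]
    - [0.6,0,-0.6,0,0,0,40]
    - [0.9,0,-0.7,0,0,0,40]
    - [0.9,0,-0.7,0,0,0,40]
    - [0.9,0,-0.7,0,0,0,40]

```text
time: 45.15
tool_pos: [0.5917, 0.2874, 0.2185]
ee_rot: [-3.141, -0.001, 1.41]
wrist_force: [-0.2, -0.8, -0.7]
width: 0.0399
finger_force: 0.0
```

>>> servo_tool:
  plan:
    - [0,-0.4,0,0,0,0,40]
    - [0,-0.8,0,0,0,0,40]
    - [0.5,-1,0,0,0,0,40]
    - [1,-1,0,0,0,0,40]
    - [1,-1,0,0,0,0,40]
    - [1,-1,0,0,0,0,40]

```text
time: 45.65
tool_pos: [0.5076, 0.4029, 0.2149]
ee_rot: [-3.136, 0.001, 1.411]
wrist_force: [-0.3, -0.0, 0.4]
width: 0.04
finger_force: 0.0
```

```bash
python3 blob.py 17
python3 - <<'E'
from h import *
t=cv2.imread('pics/t17.png'); b=t.copy()
a=-1.735; r=R.from_euler('z',a)
for org in ([.557,.081,.02],):
    for P in ([[-.085,.07,.03],[.055,.07,.03],[.115,.058,.03],[.115,-.058,.03],[.055,-.07,.03],[-.085,-.07,.03]],[[-.085,.008,.041],[-.2,.008,.041],[-.2,-.008,.041],[-.085,-.008,.041]]):
        cv2.polylines(b,[(proj('top',r.apply(P)+org)*16).astype(int).reshape(-1,1,2)],True,(0,255,0),1,cv2.LINE_AA,4)
for th,c in(('scoop','top'),('mug','top'),('pepper_mill','top'),('nutcracker','top')):
    print(th,[np.round(x['extent']) for x in robot.find_in(th,c)][:1])
cv2.imwrite('pics/t17c.png',np.vstack([cv2.resize(b[100:290,190:450],(780,570))])[:,:])
c=cv2.resize(t[220:300,440:530],(360,320)); im=cv2.imread('pics/t17c.png'); im=cv2.resize(im,(520,380)); can=np.zeros((380,800,3),np.uint8); can[:,:520]=im; can[:250,520:]=cv2.resize(c,(280,250)); cv2.imwrite('pics/fin.png',can)
E
```

```text
[286 104  21  30 254] [296. 121.] [0.765 0.078 0.03 ]
[465 238  42  43 951] [485. 259.] [ 0.426 -0.39   0.03 ]
[325 277  11  10  26] [332. 280.] [ 0.372 -0.016  0.03 ]
scoop [array([279., 199., 134.,  70.])]
mug [array([216., 144.,  47.,  42.])]
pepper_mill [array([295., 119.,  22.,  30.])]
nutcracker [array([378., 141.,  61.,  39.])]
```

View pics/fin.png

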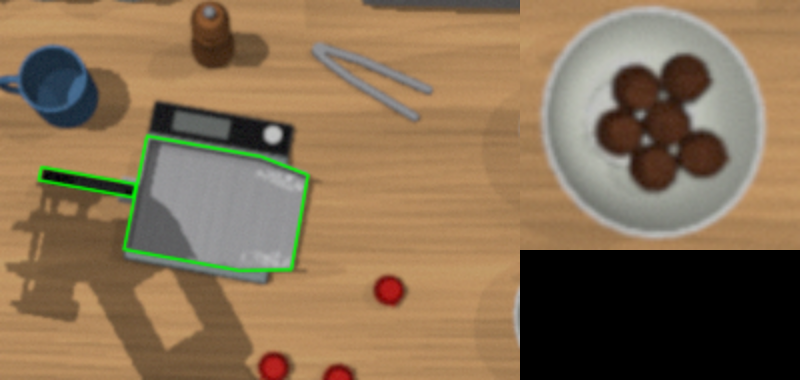

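The bowl now holds six walnuts: the one it started with plus the five loose ones. The empty scoop lies flat on the scale where it was meant to go, the mug, mill and nutcracker haven't moved, and the robot is touching nothing.

```bash
python3 -c "
from bench import robot
print(robot.close_job())"
```

```text
the job is handed in; nothing more can be done
None
```

The job is handed in, with no verdict shown: I zeroed the scale, weighed all five loose walnuts in the scoop and tipped them into the bowl with the walnut; the empty scoop is back flat on the middle of the scale.

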